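# Brush out the glue pot and turn it over to dry

## Robot

A 6-joint arm with a two-finger parallel gripper is mounted at the origin on the work surface. World frame = base frame: x ahead of the robot, y to its left, z up, the work surface at z = 0. Lengths are in m, angles in rad, forces in N, time in s.
With the tool pointing down it reaches from about 0.35 to 0.725 m from the base axis. Payload 4.3 kg.
Tool frame: the origin (TCP) lies midway between the tips of the shut fingers; the grasp point (between the pads) lies 19 mm behind it; z points along the fingers, y is the line along which they close (so a half turn about z gives the same grasp; the last joint's range is limited). The gripper opens to 85 mm and grips with 20 to 120 N. Pads are 22 mm wide; open, the fingers measure 114 mm over their backs; the gripper's body (76 mm by 85 mm) begins 54 mm behind the grasp point. The pads swing forward as they close: fully open they stand 13 mm farther back than shut.
Start: joints at [-1.293, 0.377, 0.081, 1.274, 0, 1.46], TCP at [0.217, -0.532, 0.231] pointing down, gripper open.
Joint ranges: [-2.72, 2.72], [-0.84, 1.66], [-1.02, 1.22], [-1.77, 2.12], [-1.37, 1.28], [-3.14, 3.14]. Speed limits (rad/s): [2.57, 2.57, 3.14, 3.14, 3.14, 3.14].

## Interface

Orientations are given as a rotation vector (axis times angle).
In Python, from rig import arm gives the robot as it stands.
- The arm moves only by the tool drive_tool, never from a script. Its argument "motion" is a list of rows, each an object with "translation": the shift along the tool's x, y, z each as a share of 10 cm, from -1 to 1, a list of three; "dr": the turn, a rotation vector about the tool's x, y, z each as a share of 90 degrees, from -1 to 1, a list of three. In form: [{"translation": [x, y, z], "dr": [rx, ry, rz]}, ...]. A call has 1 to 8 rows; each row shifts and turns the commanded pose from where the row before left it, along the tool's axes as they then stand; what a row does not reach is not made up. A row lasts 1/8 s, in which the tool goes at most 62.5 mm and 10.7 degrees, less where a joint would pass 70% of its speed; a pose out of reach is approached as far as the arm can. A call with a number of a shift or a turn outside -1 to 1 is refused whole. A call with a gripper value outside its range is refused whole. "claw" is the opening, from 0 (shut) to 1 (fully open), set as the call begins (left out, the last holds). The fingers move at their own pace and stop on an object; "newtons" is the grip in N (left out, the last holds). Time passes only in rows, so rows that do not move let the fingers close. It gives the time, the measured TCP pose, the force, the opening and the grip force at its end, in the units of the state.
- arm.state(): the state, without advancing time (a new reading comes with each control period).
- arm.snapshot(name): name is "scene" or "top" or "wrist"; returns a dict with "color" (400x640x3 uint8, red, green, blue), "range_z" (400x640 float32, m along the optical axis (not along the pixel's ray), 0 where there is no reading), "mtx" (3x3 intrinsics, pixels), "k1" (the pictures are not rectified: a ray, as slopes to the right and down, at radius r is drawn at 1 + k1 r^2 times it, then the intrinsics apply), "camera_from_world" (4x4, takes a point from world to camera coordinates). Camera axes: x right, y down, z forward; pixel columns grow to the right and rows downward; lengths in m; the calibration is good to about 2 mm. A picture is of the moment at which its call begins.
- arm.job_done(): hands the job in; it is judged then, once.
The state is a dict: "t": time; "q": joint angles; "joint_vel": joint speeds; "joint_efforts": joint torques, N m; "tool_pos": TCP position; "eef_rot": TCP orientation; "wrist_force": force on the tool from outside, world axes, zero at the start; "moment": the same for the moment, N m; "gripper_width": opening from 0.0 (shut) to 1.0 (fully open); "gripper_force": force on a finger pad.
Only numpy, scipy, OpenCV 4.12 (cv2) and the standard library are available. Lean on these libraries where they do the work, as an engineer would, in place of code of your own. Each camera call takes 0.05 s, during which the arm holds its last target. There are 200 camera calls.

## Task

Clean the blue square pot: take the brush out of its leaning holder, push it down to the bottom of the standing pot twice, drawing it up to the pot's mouth in between, and put it back in its holder, handle up. Then turn the pot over and leave it standing mouth-down on the black drying mat. Do not drop or throw the pot, and leave everything else on the bench where it is.

Things in the scene. Friction and masses are not known exactly. Their poses are not given: they have to be found in the camera images.
- pot: blue square plastic pot, outside 60 x 60 mm, 84 mm tall, straight walls and floor 4 mm thick (inside 52 x 52 mm), about 180 g; flat sides, so it can also lie on a side without rolling. Starts standing mouth-up on the bench. Origin: centre of its underside (closed end); z points from the closed end to the mouth, x and y are normal to its sides
- pot_rim (a point): centre of the pot's mouth, 84 mm from the pot's origin along its z
- brush: straight brush 190 mm long, about 90 g: stiff yellow and white square bristle head 28 x 28 mm, 70 mm long, then a black square handle 16 x 16 mm, 120 mm long, with an orange end. Starts in the holder, leaning with it, head down. Origin: centre of the bristle head's free end face; z points along the brush to the handle's end, x and y are normal to its sides
- brush_end (a point): end of the brush handle, 190 mm from the brush's origin along its z
- holder: fixed grey square tube, closed below, on a wooden base 140 x 90 x 12 mm; tube 64 mm (lean direction) x 60 mm outside, 90 mm long, walls and floor 4 mm; it leans 0.5 rad (28.6 degrees) from vertical to the holder's -x, mouth up and to -x; highest edge 122 mm above the bench. The brush lies on the lower (-x) inner side. Origin: on the bench under the base; z up
- holder_in (a point): centre of the inner floor of the holder's tube, in the holder's frame 18 mm along x and 31 mm up; the tube's axis goes from here 86 mm to its mouth along (-0.479, 0, 0.878) of the holder's frame
- mat: fixed black square rubber drying mat 170 x 170 x 4 mm, lying on the bench. Origin: centre of its underside; x and y along its sides, its top is at 4 mm
- pliers: bystander: pliers with a yellow and a black handle, 150 mm long, 14 mm high, lying along their own x; origin under the middle
- foam_bar: bystander: light grey block 100 x 26 mm, 24 mm high; origin under its centre
- tape_roll: bystander: orange ring 90 mm across, 24 mm high, lying flat; origin under its centre
- model_wall: bystander: light grey model house wall, 160 mm wide (along its y), 130 mm high, 16 mm thick, with a yellow window, on a white foot 80 x 190 mm; origin under its centre
- spare_pot: bystander: orange square pot, 60 x 60 x 84 mm, already mouth-down on the bench; origin under its centre, z up
- glue_gun: bystander: black glue gun with a turquoise trigger, 160 x 150 mm, 38 mm high, lying on its side; origin under its barrel
Not all that is in view belongs to the job. Of the things like the pot, leave any that is red; of the rest the larger one is meant.

How it is judged:
On the way, in this order (a step that is already met when the one before it is completed fails the run):
1. the brush head is down at the bottom of the standing pot (its end within 25 mm of the pot's underside) (z of brush in the frame of pot below 0.025 m and x of brush in the frame of pot between -0.026 and 0.026 m and y of brush in the frame of pot between -0.026 and 0.026 m and angle between pot's own z axis and vertical below 0.2 rad), for 0.1 s.
2. the brush is drawn up towards the mouth (its end more than 45 mm above the pot's underside), the pot still standing (z of brush in the frame of pot above 0.045 m and angle between pot's own z axis and vertical below 0.2 rad), for 0.05 s.
3. the brush head is at the bottom of the standing pot a second time (all of step 1), for 0.1 s.
4. the brush is back in its holder, handle up, and let go (distance between brush and holder_in below 0.045 m and height (world z) of brush_end above 0.13 m and contact force between the fingers and brush below 0.3 N and linear speed of brush below 0.05 m/s), for 0.2 s.
At the end, for the whole second after the job is handed in: The pot stands mouth-down, at rest, on the drying mat (its centre within 57 mm of the mat's centre along each side of the mat), and the brush is at rest in its holder, handle up (bristle end within 45 mm of the centre of the holder's inner floor, handle end higher than 130 mm) (angle between pot's own z axis and vertical above 3.04 rad and height (world z) of pot_rim below 0.01 m and linear speed of each of pot, brush below 0.02 m/s and x of pot in the frame of mat between -0.057 and 0.057 m and y of pot in the frame of mat between -0.057 and 0.057 m and distance between brush and holder_in below 0.045 m and height (world z) of brush_end above 0.13 m); the robot touches nothing.
It fails at once if a bystander (pliers, grey block, tape roll, model wall, orange pot, glue gun) is moved more than 30 mm (distance of any of pliers, foam_bar, tape_roll, model_wall, spare_pot, glue_gun from where it was at the start of the episode above 0.03 m).
It fails at once if the pot is dropped or thrown (faster than 0.9 m/s with no finger on it) (linear speed of pot above 0.9 m/s and contact force between the fingers and pot below 0.2 N).
It also fails if it takes over 72 s, if anything falls off the work surface, if the arm or the gripper's body presses on something with over 40 N, if the wrist force passes 120 N, or if a joint passes its speed limit or range.

## Working session

There is one attempt and no reset: what is moved stays moved. The work goes in short steps, Python scripts to look and compute and a tool call to move; the robot and the scene stay as the last step left them, time stands still between calls to the robot, and variables do not carry over. Pictures are saved under pics/ and viewed, at most 10 in all, crops included, and the job is handed in when it is done.

Besides the shell and the picture viewer there is one more tool, called as name(argument=value, ...) on one line, values as JSON. drive_tool: Moves the arm, as the interface text tells. Its arguments: {"type":"object","properties":{"motion":{"type":"array","items":{"type":"object","properties":{"translation":{"type":"array","items":{"type":"number"}},"dr":{"type":"array","items":{"type":"number"}}}}},"claw":{"type":"number"},"newtons":{"type":"number"}},"required":["motion"]}

```bash
mkdir -p pics; ls
cat > h.py <<'E'
import numpy as np, cv2, pickle
from rig import arm
from scipy.spatial.transform import Rotation as R
def snap(n):
    s=arm.snapshot(n); return s
def rays(s,uv):
    uv=np.atleast_2d(np.array(uv,float)); k=s["mtx"]
    d=np.array([s["k1"],0,0,0,0],float)
    n=cv2.undistortPoints(uv[:,None,:],k,d)[:,0]
    T=np.linalg.inv(s["camera_from_world"])
    return T[:3,3], np.c_[n,np.ones(len(n))]@T[:3,:3].T
def onplane(s,uv,z):
    o,d=rays(s,uv); return o+d*((z-o[2])/d[:,2])[:,None]
def cloud(s):
    h,w=s["range_z"].shape; v,u=np.mgrid[:h,:w]
    o,d=rays(s,np.c_[u.ravel(),v.ravel()])
    P=o+d*s["range_z"].ravel()[:,None]
    P[s["range_z"].ravel()==0]=np.nan
    return P.reshape(h,w,3)
E
python3 - <<'E'
from h import *
for n in ("scene","top"):
    s=snap(n); pickle.dump(s,open(n+".pkl","wb")); cv2.imwrite(f"pics/{n}0.png",s["color"][:,:,::-1])
    print(n,s["k1"],np.linalg.inv(s["camera_from_world"])[:3].round(3).tolist(),s["mtx"].tolist())
print(arm.state())
E
```

```text
pics
scene -0.04520964752455884 [[0.113, 0.745, -0.657, 1.578], [0.994, -0.091, 0.067, -0.043], [-0.01, -0.661, -0.751, 1.263]] [[432.4052212167212, 0.0, 315.7971829959336], [0.0, 432.4052212167212, 207.3070358461621], [0.0, 0.0, 1.0]]
top 0.0061400763295373735 [[0.022, -0.992, 0.123, 0.456], [-1.0, -0.022, 0.001, 0.035], [0.002, -0.123, -0.992, 1.335]] [[399.20146164605217, 0.0, 320.0419546817082], [0.0, 399.20146164605217, 199.46262672518048], [0.0, 0.0, 1.0]]
{'t': 0.1, 'q': array([-1.29327572e+00,  3.77993632e-01,  7.97888380e-02,  1.27441649e+00,
        5.52881614e-06,  1.46050652e+00]), 'joint_vel': array([-2.81019127e-04, -1.81048571e-03,  3.33219157e-03,  1.84966938e-04,
        1.70963209e-03, -6.09856605e-05]), 'joint_efforts': array([ 1.16524088e-04, -4.64694285e+01,  2.70582300e+01,  1.20348745e-02,
       -1.72688256e-04,  7.84674683e-06]), 'tool_pos': array([ 0.21729551, -0.53173165,  0.23046361]), 'eef_rot': array([-3.08093179e+00, -6.05010428e-01,  2.30627454e-04]), 'wrist_force': array([-0.20436193, -0.06627589,  0.3970874 ]), 'moment': array([0.03592025, 0.00253223, 0.03781731]), 'gripper_force': 0.0, 'gripper_width': 0.9983213645299334}
```

View pics/scene0.png

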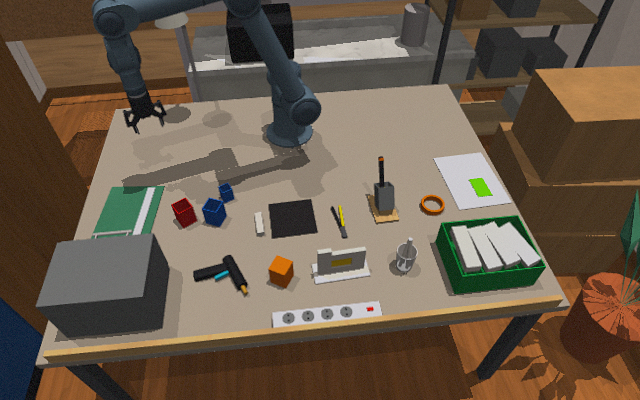

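View pics/top0.png

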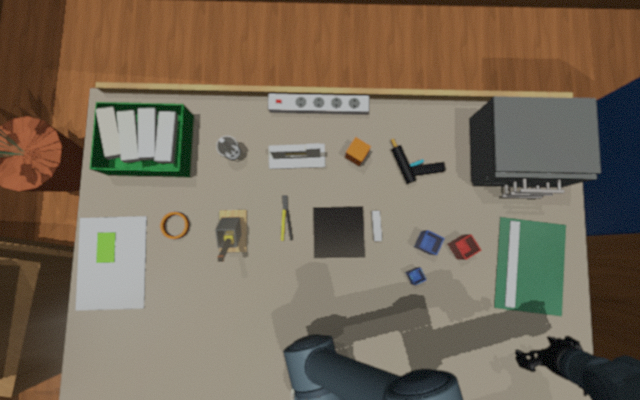

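The pot is the larger blue one, at scene (214,211) and top (430,242). The small blue one and the red one are decoys. The holder is at scene (383,197) and top (231,230), with the brush leaning towards the robot. The mat is at top (339,232). Next I'll measure them.

```bash
cat > m.py <<'E'
from h import *
S={n:pickle.load(open(n+".pkl","rb")) for n in ("scene","top")}
box={"scene":dict(pot=(195,190,235,235),hold=(355,150,410,225),mat=(262,195,325,242)),
 "top":dict(pot=(412,225,450,260),hold=(210,205,250,265),mat=(305,198,370,265))}
for n,s in S.items():
    P=cloud(s); hsv=cv2.cvtColor(s["color"],cv2.COLOR_RGB2HSV)
    def sub(b,m): 
        u0,v0,u1,v1=b; q=P[v0:v1,u0:u1]; k=m[v0:v1,u0:u1]&~np.isnan(q[...,0]); return q[k]
    H,Sa,V=[hsv[...,i].astype(int) for i in range(3)]
    blue=(abs(H-115)<14)&(Sa>110)
    q=sub(box[n]["pot"],blue); print(n,"pot pts",len(q),"zpct",np.percentile(q[:,2],[1,50,90,99]).round(4))
    t=q[q[:,2]>0.078]; r=cv2.minAreaRect((t[:,:2]*1000).astype(np.float32)); print(" rim",r,len(t))
    q=sub(box[n]["mat"],V<70); r=cv2.minAreaRect((q[:,:2]*1000).astype(np.float32)); print(" mat",r,np.median(q[:,2]))
    q=sub(box[n]["hold"],V>=0); 
    b=sub(box[n]["hold"],(H>8)&(H<25)&(Sa>90)); b=b[(b[:,2]<.03)]
    r=cv2.minAreaRect((b[:,:2]*1000).astype(np.float32)); print(" base",r,len(b),np.median(b[:,2]))
    print(" hold z>.1"); 
    t=q[q[:,2]>.09]; t=t[np.argsort(t[:,2])]
    for z in np.arange(.09,.24,.015):
        k=t[(t[:,2]>=z)&(t[:,2]<z+.015)]
        if len(k): print("  ",z.round(3),len(k),k.mean(0).round(4),k.min(0).round(3),k.max(0).round(3))
E
python3 m.py
python3 - <<'E'
import cv2
a=cv2.imread('pics/scene0.png');b=cv2.imread('pics/top0.png')
x=cv2.resize(a[145:230,350:420],None,fx=5,fy=5);y=cv2.resize(b[200:270,200:265],None,fx=6,fy=6)[:425]
p=cv2.resize(b[215:285,400:485],None,fx=0.0001+4,fy=4)[:,:]
import numpy as np
w=np.zeros((430,790,3),np.uint8);w[:x.shape[0],:350]=x;w[:420,355:745]=y[:420]
cv2.imwrite('pics/c1.png',w)
E
```

```text
scene pot pts 630 zpct [0.0018 0.0478 0.0804 0.0865]
 rim ((488.3978271484375, -313.22479248046875), (64.47067260742188, 64.74895477294922), 66.55488586425781) 85
 mat ((516.7088623046875, -26.742469787597656), (174.2982940673828, 166.095947265625), 2.5592756271362305) 0.004087167101704425
 base ((402.68804931640625, 331.41119384765625), (102.92599487304688, 371.0973815917969), 87.34440612792969) 354 0.012417743987957586
 hold z>.1
   0.09 126 [0.5033 0.3198 0.0973] [0.458 0.291 0.09 ] [0.535 0.352 0.105]
   0.105 100 [0.5045 0.3214 0.1127] [0.454 0.292 0.105] [0.528 0.353 0.12 ]
   0.12 37 [0.4848 0.3202 0.1256] [0.454 0.296 0.12 ] [0.521 0.35  0.135]
   0.135 22 [0.4548 0.3162 0.1434] [0.443 0.309 0.136] [0.464 0.325 0.15 ]
   0.15 23 [0.4466 0.3176 0.1582] [0.432 0.309 0.15 ] [0.457 0.326 0.164]
   0.165 21 [0.4375 0.315  0.1723] [0.421 0.307 0.165] [0.448 0.325 0.178]
   0.18 25 [0.4295 0.3159 0.187 ] [0.415 0.308 0.18 ] [0.441 0.326 0.193]
   0.195 2 [0.4292 0.3149 0.1963] [0.428 0.313 0.196] [0.43  0.317 0.197]
top pot pts 186 zpct [-0.0026  0.0052  0.0826  0.0863]
 rim ((486.2
[... 267 characters left out ...]
65625), (127.39541625976562, 77.52559661865234), 11.631893157958984) 33 0.010766588687569634
 hold z>.1
   0.09 136 [0.4956 0.3217 0.097 ] [0.456 0.291 0.09 ] [0.528 0.355 0.105]
   0.105 108 [0.5    0.3226 0.1126] [0.457 0.29  0.105] [0.521 0.355 0.12 ]
   0.12 38 [0.4847 0.3187 0.1255] [0.451 0.294 0.12 ] [0.514 0.349 0.135]
   0.135 21 [0.4543 0.3149 0.1423] [0.445 0.307 0.135] [0.459 0.325 0.149]
   0.15 25 [0.4447 0.3145 0.1576] [0.43  0.307 0.151] [0.451 0.325 0.165]
   0.165 20 [0.4372 0.316  0.1727] [0.425 0.31  0.166] [0.445 0.326 0.18 ]
   0.18 43 [0.4249 0.317  0.1881] [0.416 0.309 0.18 ] [0.434 0.326 0.195]
   0.195 1 [0.4251 0.3227 0.1961] [0.425 0.323 0.196] [0.425 0.323 0.196]
```

View pics/c1.png

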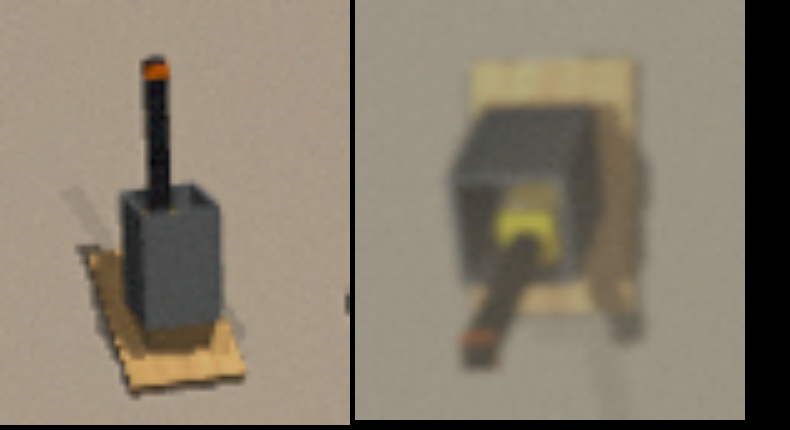

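The holder is roughly aligned with the world axes and leans towards the robot. The brush lies against its lower side. The pot is at about (0.488,-0.312), with its sides turned about 24°. Before planning the flip, I'll check whether the tool can pitch to horizontal.

drive_tool(motion=[{"translation": [0,0,0],"dr": [-0.115,0,0]},{"translation": [0,0,0],"dr": [-0.115,0,0]},{"translation": [0,0,0],"dr": [-0.115,0,0]},{"translation": [0,0,0],"dr": [-0.115,0,0]},{"translation": [0,0,0],"dr": [-0.115,0,0]},{"translation": [0,0,0],"dr": [-0.115,0,0]},{"translation": [0,0,0],"dr": [-0.115,0,0]},{"translation": [0,0,0],"dr": [-0.115,0,0]}])

```text
t: 1.1
tool_pos: [0.252, -0.6334, 0.3325]
eef_rot: [1.879, 0.373, 0.272]
wrist_force: [0.0, 0.3, 0.3]
gripper_width: 1.001
gripper_force: 0.0
```

Run:
```python
from h import *
s=arm.state(); print(s["q"].round(4),s["tool_pos"].round(4),R.from_rotvec(s["eef_rot"]).as_matrix().round(3).tolist(),s["joint_vel"].round(2))
q=s["q"]; print(q[1]-q[2]+q[3], q[1]+q[2]+q[3])
c=snap("scene"); cv2.imwrite("pics/arm.png",cv2.resize(c["color"][:150,60:340,::-1],None,fx=2.8,fy=2.8))
```

```text
[-1.3698 -0.047  -1.019  -0.63    0.1851  1.5103] [ 0.252  -0.6334  0.3325] [[0.923, 0.123, 0.365], [0.385, -0.306, -0.871], [0.005, 0.944, -0.33]] [ 0.04  0.63 -0.   -1.64  0.06  0.2 ]
0.34197768777536297 -1.6959752129951067
```

View pics/arm.png

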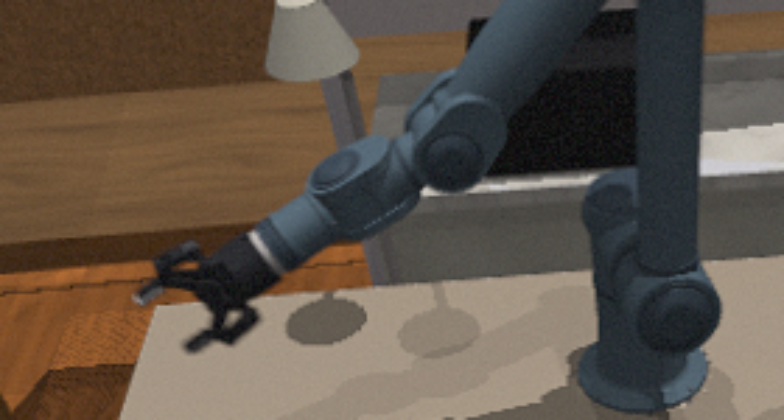

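Elbow joint 3 hit its limit, so a fully horizontal tool isn't usable near the base. I'll plan the flip with a slightly tilted tool and release the pot tilted, and fit the kinematics from logged states. First, refine the holder and brush.

```bash
cat >> h.py <<'E'
import json
def frame(z,y):
    z=np.array(z,float)/np.linalg.norm(z); y=np.array(y,float); y-=z*(y@z); y/=np.linalg.norm(y)
    return np.c_[np.cross(y,z),y,z]
def log():
    s=arm.state(); open("log.txt","a").write(json.dumps([s["q"].tolist(),s["tool_pos"].tolist(),s["eef_rot"].tolist()])+"\n"); return s
def plan(wps,step=.055,ang=9.5,start=None):
    "wps: list of (pos,Rmat,step or None)"
    s=log(); p,r=(s["tool_pos"],R.from_rotvec(s["eef_rot"])) if start is None else (start[0],R.from_matrix(start[1]))
    rows=[]
    for w in wps:
        P=np.array(w[0]); Q=R.from_matrix(w[1]); st=w[2] if len(w)>2 else step
        a=(r.inv()*Q).magnitude()
        n=int(max(1,np.ceil(np.linalg.norm(P-p)/st),np.ceil(np.degrees(a)/ang)))
        p0,r0=p.copy(),r; dv=(r0.inv()*Q).as_rotvec()
        for i in range(1,n+1):
            tp=p0+(P-p0)*i/n; tr=r0*R.from_rotvec(dv*i/n)
            t=np.round(r.inv().apply(tp-p)/.1,2); d=np.round((r.inv()*tr).as_rotvec()/(np.pi/2),3)
            rows.append((t,d)); p=p+r.apply(t*.1); r=r*R.from_rotvec(d*np.pi/2)
        print("-- wp",len(rows))
    for k,(t,d) in enumerate(rows): print(k+1,(t+0).tolist(),(d+0).tolist())
    print("end",p.round(4),r.as_matrix()[:,2].round(3))
def tri(s1,uv1,s2,uv2):
    o1,d1=rays(s1,uv1);o2,d2=rays(s2,uv2);d1=d1[0]/np.linalg.norm(d1[0]);d2=d2[0]/np.linalg.norm(d2[0])
    t=np.linalg.lstsq(np.c_[d1,-d2],o2-o1,rcond=None)[0]; a=o1+t[0]*d1;b=o2+t[1]*d2
    return (a+b)/2,np.linalg.norm(a-b)
E
python3 - <<'E'
from h import *
S={n:pickle.load(open(n+".pkl","rb")) for n in ("scene","top")}
t=onplane(S["top"],[(219.5,210.3),(246.3,210.3),(219.5,251.7),(246.3,251.7)],.012); print(t.round(4).tolist())
t=onplane(S["scene"],[(368,195),(376,223.6),(398.6,220.4)],.012); print(t.round(4).tolist())
uv={}
for n,b in (("scene",(372,150,390,170)),("top",(210,245,230,266))):
    s=S[n]; u0,v0,u1,v1=b; h=cv2.cvtColor(s["color"],cv2.COLOR_RGB2HSV)[v0:v1,u0:u1].astype(int)
    m=((h[...,0]<14)|(h[...,0]>172))&(h[...,1]>140)&(h[...,2]>60); y,x=np.nonzero(m); uv[n]=(x.mean()+u0,y.mean()+v0); print(n,uv[n],len(x))
print("orange",tri(S["scene"],uv["scene"],S["top"],uv["top"]))
# tube sidewall extents along y
P=cloud(S["top"])[200:270,200:260].reshape(-1,3); 
k=P[(P[:,2]>.112)&(P[:,2]<.126)&(P[:,0]>.48)]; print("top edge (high,+x side)",k.mean(0).round(4),k[:,1].min().round(4),k[:,1].max().round(4), np.polyfit(k[:,1],k[:,0],1))
s=arm.state()
E
```

```text
[[0.5771, 0.3694, 0.012], [0.579, 0.2803, 0.012], [0.4407, 0.3621, 0.012], [0.4426, 0.2742, 0.012]]
[[0.4434, 0.2807, 0.012], [0.5903, 0.2823, 0.012], [0.5854, 0.3696, 0.012]]
scene (np.float64(380.8181818181818), np.float64(159.0)) 11
top (np.float64(nan), np.float64(nan)) 0
 ** On entry to DLASCL parameter number  4 had an illegal value
 ** On entry to DLASCL parameter number  4 had an illegal value
 ** On entry to DLASCL parameter number  4 had an illegal value
 ** On entry to DLASCL parameter number  4 had an illegal value
 ** On entry to DLASCL parameter number  5 had an illegal value
 ** On entry to DLASCL parameter number  4 had an illegal value<stdin>:8: RuntimeWarning: Mean of empty slice.
  ret = ret.dtype.type(ret / rcount)
Traceback (most recent call last):
  File "h.py", line 44, in tri
    t=np.linalg.lstsq(np.c_[d1,-d2],o2-o1,rcond=None)[0]; a=o1+t[0]*d1;b=o2+t[1]*d2
      ~~~~~~~~~~~~~~~^^^^^^^^^^^^^^^^^^^^^^^^^^^^^^^^
numpy.linalg.LinAlgError: SVD did not converge in Linear Least Squares
```

Run:
```python
from h import *
u=np.array([-.479,-.01,.878]); u/=np.linalg.norm(u)
F=frame(-u,[0.02,-1,0]); g=np.array([.4505,.3165,.148])
plan([((.43,-.25,.33),F),((.42,.15,.30),F),(g+.09*u,F)])
```

```text
-- wp 8
-- wp 16
-- wp 20
1 [0.39, -0.12, -0.34] [0.088, 0.015, 0.049]
2 [0.39, -0.2, -0.31] [0.089, 0.016, 0.049]
3 [0.37, -0.27, -0.26] [0.088, 0.015, 0.049]
4 [0.36, -0.33, -0.22] [0.089, 0.016, 0.049]
5 [0.33, -0.38, -0.15] [0.088, 0.015, 0.049]
6 [0.31, -0.43, -0.09] [0.088, 0.016, 0.049]
7 [0.27, -0.45, -0.03] [0.089, 0.015, 0.049]
8 [0.24, -0.48, 0.05] [0.088, 0.016, 0.049]
9 [-0.02, -0.5, 0.03] [0.0, 0.0, 0.0]
10 [-0.02, -0.5, 0.03] [0.0, 0.0, 0.0]
11 [-0.02, -0.5, 0.03] [0.0, 0.0, 0.0]
12 [-0.02, -0.5, 0.04] [0.0, 0.0, 0.0]
13 [-0.02, -0.5, 0.03] [0.0, 0.0, 0.0]
14 [-0.02, -0.5, 0.03] [0.0, 0.0, 0.0]
15 [-0.02, -0.5, 0.03] [0.0, 0.0, 0.0]
16 [-0.02, -0.5, 0.03] [0.0, 0.0, 0.0]
17 [-0.11, -0.41, 0.15] [0.0, 0.0, 0.0]
18 [-0.1, -0.42, 0.15] [0.0, 0.0, 0.0]
19 [-0.11, -0.41, 0.15] [0.0, 0.0, 0.0]
20 [-0.11, -0.42, 0.15] [0.0, 0.0, 0.0]
end [0.4072 0.3157 0.2269] [ 0.479  0.01  -0.878]
```

drive_tool(motion=[{"translation": [0.39,-0.12,-0.34],"dr": [0.088,0.015,0.049]},{"translation": [0.39,-0.2,-0.31],"dr": [0.089,0.016,0.049]},{"translation": [0.37,-0.27,-0.26],"dr": [0.088,0.015,0.049]},{"translation": [0.36,-0.33,-0.22],"dr": [0.089,0.016,0.049]},{"translation": [0.33,-0.38,-0.15],"dr": [0.088,0.015,0.049]},{"translation": [0.31,-0.43,-0.09],"dr": [0.088,0.016,0.049]},{"translation": [0.27,-0.45,-0.03],"dr": [0.089,0.015,0.049]},{"translation": [0.24,-0.48,0.05],"dr": [0.088,0.016,0.049]}], claw=1)

```text
t: 2.15
tool_pos: [0.4232, -0.2612, 0.312]
eef_rot: [3.026, 0.045, 0.758]
wrist_force: [0.4, -0.4, -1.2]
gripper_width: 0.998
gripper_force: 0.0
```

drive_tool(motion=[{"translation": [-0.02,-0.5,0.03],"dr": [0,0,0]},{"translation": [-0.02,-0.5,0.03],"dr": [0,0,0]},{"translation": [-0.02,-0.5,0.03],"dr": [0,0,0]},{"translation": [-0.02,-0.5,0.03],"dr": [0,0,0]},{"translation": [-0.02,-0.5,0.03],"dr": [0,0,0]},{"translation": [-0.02,-0.5,0.03],"dr": [0,0,0]},{"translation": [-0.02,-0.5,0.03],"dr": [0,0,0]},{"translation": [-0.02,-0.5,0.03],"dr": [0,0,0]}])

```text
t: 3.15
tool_pos: [0.4125, 0.0936, 0.269]
eef_rot: [-3.044, -0.128, -0.76]
wrist_force: [0.1, 0.5, -0.5]
gripper_width: 1.0
gripper_force: 0.0
```

Run:
```python
from h import *
u=np.array([-.479,-.01,.878]); u/=np.linalg.norm(u)
F=frame(-u,[0.02,-1,0]); g=np.array([.4505,.3165,.148])
print(arm.state()["q"].round(3),arm.state()["tool_pos"])
plan([(g+.09*u,F)])
```

```text
[ 0.088 -0.364 -0.705  0.741 -0.02   3.141] [0.41254651 0.09360196 0.26903741]
-- wp 5
1 [-0.01, -0.44, 0.08] [-0.001, 0.001, 0.008]
2 [-0.02, -0.45, 0.08] [-0.002, 0.002, 0.008]
3 [-0.03, -0.44, 0.07] [-0.001, 0.001, 0.007]
4 [-0.03, -0.45, 0.08] [-0.002, 0.001, 0.008]
5 [-0.03, -0.44, 0.07] [-0.001, 0.002, 0.008]
end [0.4076 0.3153 0.2275] [ 0.479  0.01  -0.878]
```

Run:
```python
from h import *
u=np.array([-.479,-.01,.878]); u/=np.linalg.norm(u)
F=frame(-u,[-0.02,1,0]); g=np.array([.4505,.3165,.148])
M=F@R.from_euler('z',90,degrees=True).as_matrix()
p=g+.09*u
plan([(p+[0,-.11,.02],M),(p,F)])
```

```text
-- wp 10
-- wp 20
1 [-0.01, -0.11, 0.02] [-0.001, 0.0, -0.096]
2 [0.02, -0.11, 0.02] [-0.001, 0.0, -0.096]
3 [0.02, -0.11, 0.02] [-0.001, 0.0, -0.096]
4 [0.05, -0.11, 0.02] [-0.001, 0.0, -0.096]
5 [0.06, -0.09, 0.02] [-0.001, 0.0, -0.097]
6 [0.07, -0.09, 0.01] [-0.001, 0.0, -0.096]
7 [0.08, -0.07, 0.02] [-0.001, -0.001, -0.096]
8 [0.1, -0.06, 0.02] [-0.001, 0.0, -0.096]
9 [0.1, -0.05, 0.02] [-0.002, 0.0, -0.096]
10 [0.11, -0.03, 0.02] [-0.001, 0.0, -0.096]
11 [0.11, -0.01, 0.02] [0.0, 0.0, -0.1]
12 [0.11, 0.01, 0.02] [0.0, 0.0, -0.1]
13 [0.11, 0.03, 0.01] [0.0, 0.0, -0.1]
14 [0.1, 0.04, 0.02] [0.0, 0.0, -0.1]
15 [0.09, 0.06, 0.02] [0.0, 0.0, -0.1]
16 [0.09, 0.07, 0.02] [0.0, 0.0, -0.1]
17 [0.07, 0.09, 0.02] [0.0, 0.0, -0.1]
18 [0.05, 0.09, 0.02] [0.0, 0.0, -0.1]
19 [0.04, 0.1, 0.01] [0.0, 0.0, -0.1]
20 [0.03, 0.11, 0.02] [0.0, 0.0, -0.1]
end [0.4071 0.3154 0.2271] [ 0.479  0.01  -0.878]
```

drive_tool(motion=[{"translation": [-0.01,-0.11,0.02],"dr": [0,0,-0.1]},{"translation": [0.02,-0.11,0.02],"dr": [0,0,-0.1]},{"translation": [0.03,-0.11,0.02],"dr": [0,0,-0.1]},{"translation": [0.05,-0.11,0.02],"dr": [0,0,-0.1]},{"translation": [0.06,-0.09,0.02],"dr": [0,0,-0.1]},{"translation": [0.07,-0.09,0.02],"dr": [0,0,-0.1]},{"translation": [0.08,-0.07,0.02],"dr": [0,0,-0.1]},{"translation": [0.1,-0.06,0.02],"dr": [0,0,-0.1]}])

```text
t: 4.15
tool_pos: [0.4098, 0.1801, 0.2507]
eef_rot: [2.196, 1.735, 0.563]
wrist_force: [0.3, 0.0, -0.2]
gripper_width: 1.001
gripper_force: 0.0
```

drive_tool(motion=[{"translation": [0.1,-0.05,0.02],"dr": [0,0,-0.1]},{"translation": [0.11,-0.03,0.02],"dr": [0,0,-0.1]},{"translation": [0.11,-0.01,0.02],"dr": [0,0,-0.1]},{"translation": [0.11,0.01,0.02],"dr": [0,0,-0.1]},{"translation": [0.11,0.03,0.02],"dr": [0,0,-0.1]},{"translation": [0.1,0.04,0.02],"dr": [0,0,-0.1]},{"translation": [0.09,0.06,0.02],"dr": [0,0,-0.1]},{"translation": [0.09,0.07,0.02],"dr": [0,0,-0.1]}])

```text
t: 5.15
tool_pos: [0.4041, 0.2681, 0.2312]
eef_rot: [0.722, 2.569, 0.202]
wrist_force: [0.4, -0.5, -0.1]
gripper_width: 1.003
gripper_force: 0.0
```

Run:
```python
from h import *
u=np.array([-.479,-.01,.878]); u/=np.linalg.norm(u)
F=frame(-u,[-0.02,1,0]); g=np.array([.4505,.3165,.148])
print(arm.state()["q"].round(3))
s=snap("wrist"); cv2.imwrite("pics/w1.png",s["color"][:,:,::-1])
print(np.linalg.inv(s["camera_from_world"])[:3].round(3).tolist())
pickle.dump(s,open("w1.pkl","wb"))
plan([(g+.09*u,F),(g,F,.04)])
```

```text
[ 0.622 -0.129 -0.633  0.649 -0.263  1.114]
[[0.456, 0.595, 0.662, 0.285], [0.851, -0.509, -0.129, 0.304], [0.26, 0.623, -0.738, 0.331]]
-- wp 4
-- wp 7
1 [0.06, 0.1, 0.01] [0.001, -0.002, -0.09]
2 [0.04, 0.11, 0.02] [0.0, -0.002, -0.09]
3 [0.03, 0.11, 0.01] [0.001, -0.002, -0.09]
4 [0.01, 0.12, 0.02] [0.001, -0.002, -0.09]
5 [0.0, 0.0, 0.3] [0.0, 0.0, 0.0]
6 [0.0, 0.0, 0.3] [0.0, 0.0, 0.0]
7 [0.0, 0.0, 0.3] [0.0, 0.0, 0.0]
end [0.4506 0.3169 0.1477] [ 0.478  0.01  -0.878]
```

View pics/w1.png

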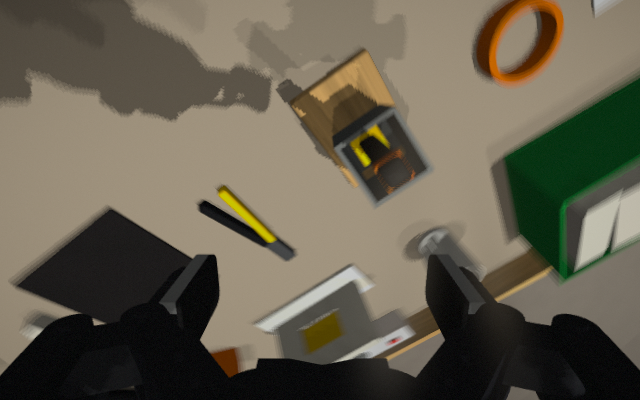

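The wrist view looks almost along the brush. Its end face is centred at about (393,170), inside the grey tube mouth.

Run:
```python
from h import *
s=pickle.load(open("w1.pkl","rb"))
print(s["range_z"][165:176,388:400:3].round(3)); P=cloud(s); print(P[160:182,382:404].reshape(-1,3)[::60].round(4), onplane(s,[(393,170)],.191))
t=pickle.load(open("scene.pkl","rb")); print(tri(s,(393,170),t,(380.8,158.0)))
```

```text
[[0.192 0.191 0.191 0.191]
 [0.192 0.19  0.19  0.191]
 [0.19  0.192 0.19  0.191]
 [0.191 0.191 0.191 0.191]
 [0.191 0.19  0.19  0.191]
 [0.191 0.192 0.191 0.191]
 [0.193 0.191 0.191 0.191]
 [0.191 0.192 0.191 0.192]
 [0.193 0.191 0.192 0.193]
 [0.192 0.192 0.192 0.191]
 [0.192 0.192 0.192 0.192]]
[[0.422  0.3177 0.1776]
 [0.4186 0.3238 0.1894]
 [0.4176 0.3201 0.1901]
 [0.4175 0.3166 0.1899]
 [0.4226 0.3235 0.1923]
 [0.4216 0.3198 0.1929]
 [0.4232 0.3164 0.191 ]
 [0.4228 0.3128 0.191 ]
 [0.4262 0.3196 0.1952]] [[0.42039692 0.31930814 0.191     ]]
(array([0.42427855, 0.31894396, 0.18672192]), np.float64(0.001673547702537217))
```

Run:
```python
from h import *
u=np.array([-.479,-.01,.878]); u/=np.linalg.norm(u)
F=frame(-u,[-0.02,1,0]); g=np.array([.446,.319,.148])
plan([(g+.09*u,F),(g,F,.04)])
```

```text
-- wp 4
-- wp 7
1 [0.07, 0.1, 0.01] [0.001, -0.002, -0.09]
2 [0.05, 0.11, 0.01] [0.0, -0.002, -0.09]
3 [0.04, 0.12, 0.01] [0.001, -0.002, -0.09]
4 [0.02, 0.12, 0.01] [0.001, -0.002, -0.09]
5 [0.0, 0.0, 0.3] [0.0, 0.0, 0.0]
6 [0.0, 0.0, 0.3] [0.0, 0.0, 0.0]
7 [0.0, 0.0, 0.3] [0.0, 0.0, 0.0]
end [0.4466 0.3191 0.1479] [ 0.478  0.01  -0.878]
```

drive_tool(motion=[{"translation": [0.07,0.1,0.01],"dr": [0,0,-0.09]},{"translation": [0.05,0.11,0.01],"dr": [0,0,-0.09]},{"translation": [0.04,0.12,0.01],"dr": [0,0,-0.09]},{"translation": [0.02,0.12,0.01],"dr": [0,0,-0.09]},{"translation": [0,0,0],"dr": [0,0,0]},{"translation": [0,0,0.3],"dr": [0,0,0]},{"translation": [0,0,0.3],"dr": [0,0,0]},{"translation": [0,0,0.3],"dr": [0,0,0]}])

```text
t: 6.2
tool_pos: [0.4465, 0.3185, 0.148]
eef_rot: [-0.014, 2.652, 0.021]
wrist_force: [-0.2, 0.7, -0.1]
gripper_width: 1.0
gripper_force: 0.0
```

Run:
```python
from h import *
u=np.array([-.479,-.01,.878]); u/=np.linalg.norm(u)
F=frame(-u,[-0.02,1,0]); g=np.array([.446,.319,.148])
print(arm.state()["q"].round(3),arm.state()["tool_pos"])
plan([(g,F,.04)])
s=snap("wrist"); P=cloud(s); hs=cv2.cvtColor(s["color"],cv2.COLOR_RGB2HSV)
m=(P[...,2]>.15)&(P[...,2]<.2)&(P[...,0]>.40)&(P[...,0]<.47)&(P[...,1]>.295)&(P[...,1]<.345); q=P[m]; print(m.sum(), q.mean(0), np.percentile(q,[3,97],axis=0))
```

```text
[ 0.66   0.087 -0.659  0.416 -0.279  0.592] [0.44648924 0.3184907  0.14801358]
-- wp 1
1 [0.0, 0.01, 0.0] [0.005, -0.006, -0.007]
end [0.4465 0.3195 0.148 ] [ 0.479  0.009 -0.878]
4524 [0.42407235 0.3184755  0.18129146] [[0.417034   0.31095639 0.1534745 ]
 [0.43587285 0.32592505 0.19492225]]
```

drive_tool(motion=[{"translation": [0,0,0],"dr": [0,0,0]},{"translation": [0,0,0],"dr": [0,0,0]},{"translation": [0,0,0],"dr": [0,0,0]},{"translation": [0,0,0],"dr": [0,0,0]},{"translation": [0,0,-0.1],"dr": [0,0,0]},{"translation": [0,0,-0.3],"dr": [0,0,0]},{"translation": [0,0,-0.4],"dr": [0,0,0]},{"translation": [0,0,-0.4],"dr": [0,0,0]}], claw=0, newtons=70)

```text
t: 7.25
tool_pos: [0.388, 0.3174, 0.2558]
eef_rot: [-0.021, 2.652, 0.02]
wrist_force: [-0.3, 0.3, -0.5]
gripper_width: 0.176
gripper_force: 68.4
```

Run:
```python
from h import *
s0=arm.state();print(s0["q"].round(3),s0["gripper_width"],s0["gripper_force"])
# measure brush direction in tool frame from top/scene: points near brush
r=R.from_rotvec(s0["eef_rot"]); o=s0["tool_pos"]
for n in ("scene","top"):
    s=snap(n); P=cloud(s); hs=cv2.cvtColor(s["color"],cv2.COLOR_RGB2HSV)
    ok=~np.isnan(P[...,0]); q=r.inv().apply((np.nan_to_num(P,nan=9)-o).reshape(-1,3)).reshape(P.shape)
    y=(abs(hs[...,0].astype(int)-28)<8)&(hs[...,1]>90)&(abs(q[...,0])<.06)&(abs(q[...,1])<.06)&(q[...,2]>0)&(q[...,2]<.2)&ok
    print(n,"yellow",y.sum(),np.percentile(q[y],[5,50,95],axis=0).round(4).tolist() if y.sum() else 0)
    k=(abs(q[...,0])<.03)&(abs(q[...,1])<.03)&(q[...,2]>.0)&(q[...,2]<.2)&ok
    for z in np.arange(0,.19,.02):
        m=k&(q[...,2]>=z)&(q[...,2]<z+.02)
        if m.sum(): print(z.round(2),m.sum(),q[m].mean(0).round(4),q[m].min(0).round(3),q[m].max(0).round(3))
    cv2.imwrite(f"pics/b_{n}.png",s["color"][:,:,::-1])
u=-r.as_matrix()[:,2]
V=frame([0,0,-1],[-.397,.918,0])
# pot centre .487,-.3125 sides at 66.5deg
plan([(o+.03*u,r.as_matrix()),((.45,.1,.36),frame([0,0,-1],[0,1,0])),((.487,-.3125,.36),V)])
```

```text
[ 0.749 -0.081 -0.521  0.746 -0.312  0.672] 0.17643927024971381 68.3910620212555
scene yellow 149 [[-0.0188, -0.0148, 0.0717], [-0.0118, -0.0035, 0.1019], [-0.0015, 0.0114, 0.1367]]
0.0 25 [-0.004  -0.0028  0.0097] [-0.012 -0.011  0.001] [0.005 0.006 0.018]
0.02 29 [-0.0025 -0.0032  0.0299] [-0.012 -0.01   0.02 ] [0.01  0.004 0.04 ]
0.04 25 [-0.0028 -0.0025  0.0502] [-0.008 -0.009  0.04 ] [0.015 0.007 0.059]
0.06 43 [-0.008  -0.0023  0.0713] [-0.021 -0.015  0.061] [0.008 0.013 0.08 ]
0.08 46 [-0.0101 -0.0032  0.0896] [-0.021 -0.016  0.081] [0.013 0.013 0.099]
0.1 48 [-0.011  -0.0036  0.1094] [-0.02  -0.016  0.1  ] [0.007 0.012 0.12 ]
0.12 46 [-0.0099 -0.0043  0.1296] [-0.02  -0.016  0.12 ] [0.007 0.011 0.139]
0.14 4 [-0.0039 -0.001   0.1413] [-0.012 -0.014  0.14 ] [0.013 0.008 0.142]
0.16 29 [0.0061 0.     0.1777] [-0.028 -0.029  0.174] [0.022 0.03  0.18 ]
0.18 62 [ 8.40e-03 -1.00e-04  1.88e-01] [-0.027 -0.029  0.18 ] [0.021 0.03  0.199]
top yellow 101 [[-0.0166, -0.0118, 0.0633], [-0.0128, -0.0027, 0.0738], [0.0056, 0.0107, 0.1194]]
0.0 27 [-0.0072  0.0001  0.0095] [-0.01  -0.006  0
[... 608 characters left out ...]
 -0.03   0.18 ] [0.019 0.03  0.2  ]
-- wp 1
-- wp 6
-- wp 14
1 [0.03, -0.02, -0.27] [0.003, 0.004, 0.0]
2 [-0.2, -0.43, -0.07] [0.002, 0.062, 0.002]
3 [-0.2, -0.44, -0.1] [0.002, 0.062, 0.002]
4 [-0.19, -0.43, -0.11] [0.002, 0.063, 0.002]
5 [-0.17, -0.44, -0.12] [0.002, 0.062, 0.002]
6 [-0.17, -0.43, -0.15] [0.002, 0.062, 0.002]
7 [-0.05, -0.52, 0.0] [0.0, 0.0, -0.033]
8 [-0.02, -0.51, 0.0] [0.0, 0.0, -0.032]
9 [0.01, -0.52, 0.0] [0.0, 0.0, -0.033]
10 [0.03, -0.52, 0.0] [0.0, 0.0, -0.032]
11 [0.06, -0.51, 0.0] [0.0, 0.0, -0.033]
12 [0.09, -0.51, 0.0] [0.0, 0.0, -0.032]
13 [0.11, -0.51, 0.0] [0.0, 0.0, -0.033]
14 [0.14, -0.5, 0.0] [0.0, 0.0, -0.032]
end [ 0.4868 -0.3131  0.3604] [ 0.  0. -1.]
```

drive_tool(motion=[{"translation": [0.03,-0.02,-0.3],"dr": [0,0,0]},{"translation": [-0.2,-0.43,-0.07],"dr": [0,0.062,0]},{"translation": [-0.2,-0.44,-0.1],"dr": [0,0.062,0]},{"translation": [-0.19,-0.43,-0.11],"dr": [0,0.062,0]},{"translation": [-0.17,-0.44,-0.12],"dr": [0,0.062,0]},{"translation": [-0.17,-0.43,-0.15],"dr": [0,0.062,0]},{"translation": [-0.05,-0.52,0],"dr": [0,0,-0.033]},{"translation": [-0.02,-0.51,0],"dr": [0,0,-0.033]}])

```text
t: 8.35
tool_pos: [0.4625, -0.0058, 0.3555]
eef_rot: [-0.194, 3.133, 0.017]
wrist_force: [0.4, 0.4, -1.5]
gripper_width: 0.175
gripper_force: 68.4
```

drive_tool(motion=[{"translation": [0.01,-0.52,0],"dr": [0,0,-0.033]},{"translation": [0.03,-0.52,0],"dr": [0,0,-0.033]},{"translation": [0.06,-0.51,0],"dr": [0,0,-0.033]},{"translation": [0.09,-0.51,0],"dr": [0,0,-0.033]},{"translation": [0.11,-0.51,0],"dr": [0,0,-0.033]},{"translation": [0.14,-0.5,0],"dr": [0,0,-0.033]},{"translation": [0,0,0],"dr": [0,0,0]}])

```text
t: 9.22
tool_pos: [0.4956, -0.3168, 0.3506]
eef_rot: [-0.668, 3.067, 0.019]
wrist_force: [-0.3, 1.0, -0.8]
gripper_width: 0.174
gripper_force: 68.8
```

```bash
cat > look.py <<'E'
from h import *
def pot(lo=.078,hi=.092,c=(.487,-.3125)):
    for n in ("scene","top"):
        s=snap(n); P=cloud(s); hs=cv2.cvtColor(s["color"],cv2.COLOR_RGB2HSV)
        b=(abs(hs[...,0].astype(int)-115)<14)&(hs[...,1]>110)&(abs(P[...,0]-c[0])<.07)&(abs(P[...,1]-c[1])<.07)
        q=P[b]; t=q[(q[:,2]>lo)&(q[:,2]<hi)]
        print(n,len(q),"rim",len(t),cv2.minAreaRect((t[:,:2]*1000).astype(np.float32)) if len(t)>3 else 0)
def brush():
    s0=arm.state(); r=R.from_rotvec(s0["eef_rot"]); o=s0["tool_pos"]; print("tcp",o.round(4),r.as_matrix()[:,2].round(3),"q",s0["q"].round(3))
    for n in ("scene","top"):
        s=snap(n); P=cloud(s); q=r.inv().apply((np.nan_to_num(P,nan=9)-o).reshape(-1,3)).reshape(P.shape)
        k=(abs(q[...,0])<.03)&(abs(q[...,1])<.03)&(q[...,2]>.07)&(q[...,2]<.16)
        t=q[k]; 
        if len(t): print(n,len(t),"head",np.percentile(t,[3,97],axis=0).round(4).tolist())
E
python3 - <<'E'
from look import *
brush(); pot()
V=frame([0,0,-1],[-.397,.918,0])
plan([((.487,-.3125,.26),V)])
E
```

```text
tcp [ 0.4956 -0.3168  0.3506] [ 0.     0.012 -1.   ] q [-0.682  0.429  0.467  1.615  0.01  -1.11 ]
scene 177 head [[-0.017, -0.0131, 0.0715], [0.0098, 0.0144, 0.1382]]
top 141 head [[-0.0136, -0.0105, 0.0713], [0.0132, 0.0156, 0.1374]]
scene 545 rim 89 ((488.048583984375, -312.7884521484375), (62.47090530395508, 64.34575653076172), 66.90924072265625)
top 201 rim 54 ((485.7802429199219, -312.1040954589844), (52.4724235534668, 55.96833801269531), 65.34658813476562)
-- wp 2
1 [0.04, 0.01, 0.47] [0.003, 0.002, 0.008]
2 [0.05, 0.02, 0.46] [0.003, 0.003, 0.008]
end [ 0.4866 -0.3126  0.2604] [-0.001 -0.001 -1.   ]
```

drive_tool(motion=[{"translation": [0.04,0.01,0.47],"dr": [0.003,0.003,0.008]},{"translation": [0.05,0.02,0.46],"dr": [0.003,0.003,0.008]},{"translation": [0,0,0],"dr": [0,0,0]},{"translation": [0,0,0.3],"dr": [0,0,0]},{"translation": [0,0,0.4],"dr": [0,0,0]},{"translation": [0,0,0.35],"dr": [0,0,0]},{"translation": [0,0,0],"dr": [0,0,0]},{"translation": [0,0,0],"dr": [0,0,0]}])

```text
t: 10.42
tool_pos: [0.4885, -0.3151, 0.1589]
eef_rot: [-0.637, 3.075, -0.009]
wrist_force: [-0.5, -0.1, -0.9]
gripper_width: 0.178
gripper_force: 68.8
```

Run:
```python
from look import *
brush(); pot()
```

```text
tcp [ 0.4885 -0.3151  0.1589] [ 0.002 -0.005 -1.   ] q [-0.681  0.414 -0.053  1.099 -0.002 -1.089]
scene 291 head [[-0.029, -0.0285, 0.0717], [0.0249, 0.0284, 0.158]]
top 230 head [[-0.029, -0.0252, 0.0718], [0.0251, 0.0284, 0.1585]]
scene 427 rim 68 ((488.569580078125, -312.8227233886719), (61.59601593017578, 65.81278991699219), 65.5176773071289)
top 38 rim 24 ((495.1291809082031, -294.4456787109375), (17.578182220458984, 58.20112228393555), 55.88316345214844)
```

drive_tool(motion=[{"translation": [0,0,0.08],"dr": [0,0,0]},{"translation": [0,0,0],"dr": [0,0,0]},{"translation": [0,0,0],"dr": [0,0,0]},{"translation": [0,0,-0.28],"dr": [0,0,0]},{"translation": [0,0,-0.28],"dr": [0,0,0]},{"translation": [0,0,0],"dr": [0,0,0]},{"translation": [0,0,0],"dr": [0,0,0]}])

```text
t: 11.5
tool_pos: [0.4862, -0.3137, 0.2026]
eef_rot: [0.636, -3.074, 0.001]
wrist_force: [0.4, -0.3, -0.5]
gripper_width: 0.18
gripper_force: 68.9
```

drive_tool(motion=[{"translation": [0,0,0.28],"dr": [0,0,0]},{"translation": [0,0,0.28],"dr": [0,0,0]},{"translation": [0,0,0],"dr": [0,0,0]},{"translation": [0,0,0],"dr": [0,0,0]},{"translation": [0,0,0],"dr": [0,0,0]}])

```text
t: 12.12
tool_pos: [0.486, -0.3137, 0.1469]
eef_rot: [0.636, -3.074, 0.001]
wrist_force: [-0.1, 0.8, -0.9]
gripper_width: 0.177
gripper_force: 68.6
```

Run:
```python
from look import *
brush(); pot()
V=frame([0,0,-1],[-.397,.918,0])
# return: brush bottom target in holder, aligned with tube axis, same place as grasped
u=np.array([-.479,-.01,.878]); u/=np.linalg.norm(u)
F=frame(-u,[-0.02,1,0]); g=np.array([.4465,.3185,.148])
plan([((.487,-.313,.27),V),((.487,-.313,.36),V),((.45,.1,.36),frame([0,0,-1],[0,1,0])),(g+.14*u,F)])
```

```text
tcp [ 0.486  -0.3137  0.1469] [-0.003 -0.001 -1.   ] q [-0.681  0.421 -0.074  1.077 -0.003 -1.089]
scene 221 head [[-0.0292, -0.0287, 0.0706], [0.0224, 0.0289, 0.1505]]
top 196 head [[-0.0286, -0.026, 0.0718], [0.0277, 0.0293, 0.1506]]
scene 432 rim 78 ((487.31414794921875, -312.85260009765625), (63.52979278564453, 65.57221221923828), 64.69646453857422)
top 32 rim 18 ((497.5271911621094, -292.5053405761719), (17.75893783569336, 56.89662170410156), 51.25747299194336)
-- wp 3
-- wp 5
-- wp 13
-- wp 18
1 [0.0, 0.0, -0.41] [0.0, -0.001, 0.0]
2 [0.0, 0.0, -0.41] [0.0, 0.0, 0.0]
3 [-0.01, 0.01, -0.41] [-0.001, -0.001, 0.0]
4 [0.0, 0.0, -0.45] [0.0, 0.0, 0.0]
5 [0.0, 0.0, -0.45] [0.0, 0.0, 0.0]
6 [-0.16, 0.49, 0.0] [0.0, 0.0, 0.032]
7 [-0.14, 0.5, 0.0] [0.0, 0.0, 0.033]
8 [-0.11, 0.51, 0.0] [0.0, 0.0, 0.032]
9 [-0.09, 0.51, 0.0] [0.0, 0.0, 0.033]
10 [-0.06, 0.51, 0.0] [0.0, 0.0, 0.032]
11 [-0.03, 0.52, 0.01] [0.0, 0.0, 0.033]
12 [-0.01, 0.52, 0.0] [0.0, 0.0, 0.032]
13 [0.02, 0.51, 0.0] [0.0, 0.0, 0.033]
14 [0.14, 0.43, 0.18] [-0.001, -0.064, -0.003]
15 [0.16, 0.44, 0.16] [0.0, -0.063, -0.002]
16 [0.17, 0.43, 0.15] [-0.001, -0.064, -0.003]
17 [0.18, 0.44, 0.13] [0.0, -0.063, -0.002]
18 [0.2, 0.44, 0.11] [-0.001, -0.064, -0.003]
end [0.3792 0.3173 0.2708] [ 0.479  0.01  -0.878]
```

drive_tool(motion=[{"translation": [0,0,-0.41],"dr": [0,0,0]},{"translation": [0,0,-0.41],"dr": [0,0,0]},{"translation": [0,0,-0.41],"dr": [0,0,0]},{"translation": [0,0,-0.45],"dr": [0,0,0]},{"translation": [0,0,-0.45],"dr": [0,0,0]},{"translation": [-0.16,0.49,0],"dr": [0,0,0.032]},{"translation": [-0.14,0.5,0],"dr": [0,0,0.032]},{"translation": [-0.11,0.51,0],"dr": [0,0,0.032]}])

```text
t: 13.32
tool_pos: [0.4726, -0.1573, 0.3605]
eef_rot: [0.399, -3.115, 0.003]
wrist_force: [0.6, 0.1, -0.5]
gripper_width: 0.177
gripper_force: 69.0
```

drive_tool(motion=[{"translation": [-0.09,0.51,0],"dr": [0,0,0.032]},{"translation": [-0.06,0.51,0],"dr": [0,0,0.032]},{"translation": [-0.03,0.52,0],"dr": [0,0,0.032]},{"translation": [-0.01,0.52,0],"dr": [0,0,0.032]},{"translation": [0.02,0.51,0],"dr": [0,0,0.032]},{"translation": [0.14,0.43,0.18],"dr": [0,-0.063,0]},{"translation": [0.16,0.44,0.16],"dr": [0,-0.063,0]},{"translation": [0.17,0.3,0.15],"dr": [0,-0.063,0]}])

```text
t: 14.32
tool_pos: [0.4059, 0.217, 0.306]
eef_rot: [-0.01, 2.842, 0.001]
wrist_force: [1.2, -0.1, -1.2]
gripper_width: 0.177
gripper_force: 68.9
```

Run:
```python
from look import *
brush()
u=np.array([-.479,-.01,.878]); u/=np.linalg.norm(u)
F=frame(-u,[-0.02,1,0]); g=np.array([.4465,.3185,.148])
plan([(g+.13*u,F,.04)])
```

```text
tcp [0.4059 0.217  0.306 ] [ 0.295  0.002 -0.956] q [ 0.437 -0.103 -0.339  1.061 -0.124  0.413]
scene 154 head [[-0.0174, -0.0156, 0.0722], [0.0125, 0.0107, 0.1362]]
top 155 head [[-0.0029, -0.0153, 0.0717], [0.0223, 0.012, 0.1358]]
-- wp 3
1 [0.08, 0.34, 0.11] [-0.002, -0.045, -0.001]
2 [0.09, 0.34, 0.1] [-0.001, -0.045, -0.001]
3 [0.09, 0.33, 0.1] [-0.002, -0.045, -0.001]
end [0.3844 0.3168 0.2625] [ 0.479  0.011 -0.878]
```

drive_tool(motion=[{"translation": [0.07,0.34,0.11],"dr": [0,-0.045,0]},{"translation": [0.08,0.34,0.1],"dr": [0,-0.045,0]},{"translation": [0.08,0.34,0.1],"dr": [0,-0.045,0]},{"translation": [0,0,0],"dr": [0,0,0]},{"translation": [0,0,0],"dr": [0,0,0]}])

```text
t: 15.05
tool_pos: [0.3959, 0.3169, 0.2693]
eef_rot: [-0.008, 2.634, -0.001]
wrist_force: [0.5, -0.5, -0.9]
gripper_width: 0.176
gripper_force: 69.1
```

Run:
```python
from look import *
brush()
u=np.array([-.479,-.01,.878]); u/=np.linalg.norm(u)
F=frame(-u,[-0.02,1,0]); g=np.array([.4465,.3185,.148])+.004*np.array([.878,0,.479])+[0,.002,0]
plan([(g+.1*u,F,.04),(g+.003*u,F,.03)])
```

```text
tcp [0.3959 0.3169 0.2693] [ 0.486  0.001 -0.874] q [ 0.754 -0.075 -0.488  0.772 -0.338  0.681]
scene 167 head [[-0.0173, -0.0159, 0.0722], [0.0101, 0.0111, 0.1364]]
top 203 head [[-0.0144, -0.0169, 0.0703], [0.0119, 0.0132, 0.1379]]
-- wp 1
-- wp 5
1 [0.11, 0.03, 0.31] [-0.006, 0.005, -0.009]
2 [0.0, 0.0, 0.24] [0.0, 0.0, 0.0]
3 [0.0, 0.0, 0.24] [0.0, 0.0, 0.0]
4 [0.0, 0.0, 0.25] [0.0, 0.0, 0.0]
5 [0.0, 0.0, 0.24] [0.0, 0.0, 0.0]
end [0.4485 0.3206 0.1522] [ 0.48   0.01  -0.877]
```

drive_tool(motion=[{"translation": [0.08,0.05,0.1],"dr": [-0.006,0.005,-0.009]},{"translation": [0,0,0],"dr": [0,0,0]},{"translation": [0,0,0.25],"dr": [0,0,0]},{"translation": [0,0,0.25],"dr": [0,0,0]},{"translation": [0,0,0.25],"dr": [0,0,0]},{"translation": [0,0,0.25],"dr": [0,0,0]},{"translation": [0,0,0.15],"dr": [0,0,0]},{"translation": [0,0,0],"dr": [0,0,0]}])

```text
t: 16.15
tool_pos: [0.4478, 0.3222, 0.1535]
eef_rot: [-0.03, 2.644, 0.004]
wrist_force: [-0.3, -0.4, -0.1]
gripper_width: 0.18
gripper_force: 69.1
```

Run:
```python
from h import *
s=log(); print(s["tool_pos"].round(4),R.from_rotvec(s["eef_rot"]).as_matrix()[:,2].round(3),s["q"].round(3))
```

```text
[0.4478 0.3222 0.1535] [ 0.477  0.008 -0.879] [ 0.673  0.09  -0.641  0.433 -0.295  0.589]
```

drive_tool(motion=[{"translation": [0,0,0.03],"dr": [0,0,0]},{"translation": [0,0,0],"dr": [0,0,0]}])

```text
t: 16.4
tool_pos: [0.4499, 0.3236, 0.153]
eef_rot: [-0.03, 2.641, 0.008]
wrist_force: [0.7, -0.2, -0.7]
gripper_width: 0.172
gripper_force: 69.1
```

drive_tool(motion=[{"translation": [0,0,0],"dr": [0,0,0]},{"translation": [0,0,0],"dr": [0,0,0]},{"translation": [0,0,0],"dr": [0,0,0]},{"translation": [0,0,0],"dr": [0,0,0]},{"translation": [0,0,-0.3],"dr": [0,0,0]},{"translation": [0,0,-0.3],"dr": [0,0,0]},{"translation": [0,0,-0.3],"dr": [0,0,0]},{"translation": [0,0,-0.3],"dr": [0,0,0]}], claw=1)

```text
t: 17.4
tool_pos: [0.3917, 0.322, 0.2586]
eef_rot: [-0.03, 2.642, 0.007]
wrist_force: [-0.6, -0.3, 0.0]
gripper_width: 1.001
gripper_force: 0.0
```

Run:
```python
from look import *
s=log(); print(s["tool_pos"].round(4),s["q"].round(3)); pot()
for n in ("scene","top"):
    c=snap(n); P=cloud(c); m=(P[...,2]>.135)&(P[...,2]<.2)&(abs(P[...,0]-.435)<.05)&(abs(P[...,1]-.318)<.02); 
    for z in (.14,.16,.18):
        k=m&(abs(P[...,2]-z)<.01); print(n,z,k.sum(),P[k].mean(0).round(4) if k.any() else 0)
    if n=="scene": cv2.imwrite("pics/s2.png",c["color"][:,:,::-1])
# FK fit
L=[json.loads(l) for l in open("log.txt")]
Q=np.array([l[0] for l in L]);T=np.array([l[1] for l in L]);E=R.from_rotvec([l[2] for l in L]).as_matrix()
from scipy.optimize import least_squares
def fk(q,x):
    d,h,L1,a,L2,b,L3,L5=x
    def t(*v): return np.array(v)
    R1=R.from_euler('z',q[0]).as_matrix(); p=R1@t(0,d,h)
    A=R1@R.from_euler('y',q[1]).as_matrix(); p=p+A@t(a,0,L1); el=p
    A=A@R.from_euler('y',-q[2]).as_matrix(); p=p+A@t(L2,0,b); w4=p
    A=A@R.from_euler('y',q[3]).as_matrix(); p=p+A@t(L3,0,0); w5=p
    A=A@R.from_euler('z',q[4]).as_matrix(); p=p+A@t(L5,0,0)
    A=A@R.from_euler('x',q[5]).as_matrix()
    return p,A,el,w4,w5
f=lambda x:np.r_[np.concatenate([fk(q,x)[0]-t for q,t in zip(Q,T)]),.01*(x-[.06,.2,.4,0,.4,0,.12,.31])]
r=least_squares(f,[.06,.2,.4,0,.4,0,.12,.31]); n=3*len(Q)
print(len(Q),"x",r.x.round(4),"maxres",abs(r.fun[:n]).max())
print("zaxis err",[np.abs(fk(q,r.x)[1][:,0]-e[:,2]).max().round(3) for q,e in zip(Q,E)])
A=fk(Q[0],r.x)[1]; print((A.T@E[0]).round(3).tolist())
np.save("fk.npy",r.x)
```

```text
[0.3917 0.322  0.2586] [ 0.761 -0.069 -0.507  0.749 -0.328  0.674]
scene 491 rim 88 ((488.7237243652344, -313.6748962402344), (62.65483474731445, 66.51165771484375), 67.72114562988281)
top 176 rim 43 ((484.3110046386719, -300.54791259765625), (70.45977783203125, 41.959293365478516), 7.737192153930664)
scene 0.14 21 [0.4535 0.3211 0.1428]
scene 0.16 30 [0.4422 0.32   0.159 ]
scene 0.18 32 [0.4297 0.3194 0.1796]
top 0.14 21 [0.4498 0.3186 0.1431]
top 0.16 30 [0.442  0.3204 0.1601]
top 0.18 46 [0.4251 0.3203 0.1828]
13 x [0.0633 0.2596 0.4978 0.     0.3835 0.073  0.1382 0.3107] maxres 7.860414269533766e-06
zaxis err [np.float64(0.0), np.float64(0.0), np.float64(0.0), np.float64(0.0), np.float64(0.0), np.float64(0.0), np.float64(0.0), np.float64(0.0), np.float64(0.0), np.float64(0.0), np.float64(0.0), np.float64(0.0), np.float64(0.0)]
[[0.0, 0.0, 1.0], [-0.0, 1.0, -0.0], [-1.0, -0.0, 0.0]]
```

The brush is back in its holder and the kinematic fit is exact. Next I'll search for a feasible pose for a tilted-tool flip over the mat.

```bash
cat > ik.py <<'E'
from h import *
from scipy.optimize import least_squares
X=np.load("fk.npy"); LO=np.array([-2.72,-.84,-1.02,-1.77,-1.37,-3.14])+.03; HI=np.array([2.72,1.66,1.22,2.12,1.28,3.14])-.03
C=np.array([[0,0,1],[0,1,0],[-1,0,0.]])
def ry(a): c,s=np.cos(a),np.sin(a); return np.array([[c,0,s],[0,1,0],[-s,0,c]])
def rz(a): c,s=np.cos(a),np.sin(a); return np.array([[c,-s,0],[s,c,0],[0,0,1.]])
def fk5(q):
    d,h,L1,a,L2,b,L3,L5=X; A=rz(q[0]); p=A@[0,d,h]; A=A@ry(q[1]); p=p+A@[a,0,L1]; el=p
    A=A@ry(-q[2]); p=p+A@[L2,0,b]; w4=p; A=A@ry(q[3]); w5=p+A@[L3,0,0]; A=A@rz(q[4]); return w5+A@[L5,0,0],A,el,w4,w5
def ik(p,z,seeds=((0,.1,-.5,.5),)):
    best=None
    for q50 in (-.9,0,.9):
        q0=[np.arctan2(p[1],p[0])-q50*.4,0,-.6,.4,q50]
        f=lambda q:(lambda o:np.r_[o[0]-p,.3*(o[1][:,0]-z)])(fk5(q))
        r=least_squares(f,np.clip(q0,LO[:5]+.01,HI[:5]-.01),bounds=(LO[:5],HI[:5]))
        e=np.linalg.norm(r.fun)
        if best is None or e<best[0]: best=(e,r.x)
    return best
def tz(psi,al): return np.array([np.cos(psi)*np.cos(al),np.sin(psi)*np.cos(al),-np.sin(al)])
E
cat > search.py <<'E'
from ik import *
m=np.array([.5166,-.0268])
for dx,dy in ((0,0),(.035,.0),(.03,.03),(.03,-.03)):
  for al in (10,15,22,30):
    for psi in range(-90,91,15):
        z=tz(np.radians(psi),np.radians(al)); ok=True; out=[]
        for h in (.05,.13):
            c=np.r_[m+[dx,dy],h]; p=c+.024*z
            e,q=ik(p,z); out.append((e,q))
            if e>1e-3: ok=False; break
        if ok:
            o=fk5(out[0][1]); print(dx,dy,al,psi,out[0][1].round(2),"w4",o[3].round(2),"w5",o[4].round(2),"margin",np.minimum(out[0][1]-LO[:5],HI[:5]-out[0][1]).min().round(2))
E
python3 search.py
```

```text
0 0 10 -90 [ 0.35  1.14  0.05  1.58 -1.18] w4 [0.63 0.3  0.16] w5 [0.52 0.26 0.1 ] margin 0.16
0 0 10 75 [-0.71  1.11 -0.07  1.57  1.09] w4 [ 0.54 -0.38  0.15] w5 [ 0.44 -0.3   0.1 ] margin 0.16
0 0 10 90 [-0.64  1.23  0.21  1.84  0.91] w4 [ 0.62 -0.39  0.14] w5 [ 0.52 -0.31  0.1 ] margin 0.25
0 0 15 -90 [ 0.34  1.04 -0.03  1.4  -1.14] w4 [0.62 0.29 0.21] w5 [0.52 0.25 0.12] margin 0.2
0 0 15 -75 [ 0.37  0.83 -0.43  0.69 -1.29] w4 [0.49 0.26 0.25] w5 [0.44 0.24 0.12] margin 0.05
0 0 15 -60 [ 0.37  0.72 -0.96 -0.64 -1.27] w4 [0.31 0.19 0.24] w5 [0.38 0.21 0.12] margin 0.03
0 0 15 60 [-0.75  0.87 -0.45  0.96  1.23] w4 [ 0.44 -0.33  0.23] w5 [ 0.38 -0.27  0.12] margin 0.02
0 0 15 75 [-0.7   1.02 -0.13  1.43  1.06] w4 [ 0.53 -0.37  0.2 ] w5 [ 0.44 -0.29  0.12] margin 0.19
0 0 15 90 [-0.64  1.15  0.15  1.72  0.89] w4 [ 0.62 -0.38  0.18] w5 [ 0.52 -0.3   0.12] margin 0.36
0 0 22 -90 [ 0.32  0.92 -0.13  1.19 -1.07] w4 [0.6  0.27 0.27] w5 [0.52 0.24 0.16] margin 0.27
0 0 22 -75 [ 0.35  0.73 -0.5   0.55 -1.18] w4 [0.47 0.24 0.29] w5 [0.45 0.23 0.16] margin 0.16
0 0 22 -60 [ 0.34  0.62 -0.92 -
[... 7615 characters left out ...]
0.2   0.94 -1.  ] w4 [0.6  0.2  0.32] w5 [0.55 0.19 0.19] margin 0.34
0.03 -0.03 30 -75 [ 0.24  0.64 -0.55  0.34 -1.05] w4 [0.48 0.18 0.33] w5 [0.48 0.18 0.19] margin 0.29
0.03 -0.03 30 -60 [ 0.22  0.54 -0.89 -0.34 -0.97] w4 [0.36 0.14 0.32] w5 [0.42 0.16 0.19] margin 0.1
0.03 -0.03 30 45 [-0.7   0.54 -0.8   0.09  1.04] w4 [ 0.36 -0.22  0.33] w5 [ 0.37 -0.23  0.19] margin 0.19
0.03 -0.03 30 60 [-0.7   0.68 -0.46  0.71  1.02] w4 [ 0.45 -0.3   0.33] w5 [ 0.42 -0.27  0.19] margin 0.23
0.03 -0.03 30 75 [-0.66  0.84 -0.16  1.17  0.92] w4 [ 0.54 -0.34  0.31] w5 [ 0.48 -0.3   0.19] margin 0.33
0.03 -0.03 30 90 [-0.61  0.99  0.12  1.49  0.79] w4 [ 0.63 -0.36  0.29] w5 [ 0.55 -0.31  0.19] margin 0.46
```

```bash
cat > s2.py <<'E'
from ik import *
az=np.radians(-88)
for r_ in (.62,.68,.74,.8):
  for al in (5,8,12):
    for dl in (-40,-20,0,20,40):
        z=tz(az+np.radians(dl),np.radians(al)); res=[]
        for h in (.044,.13):
            p=np.r_[r_*np.cos(az),r_*np.sin(az),h]+.024*z; res.append(ik(p,z))
        if max(e for e,_ in res)<1e-3:
            q=res[0][1]; o=fk5(q); m=min(np.minimum(q-LO[:5],HI[:5]-q).min() for _,q in res)
            print(r_,al,dl,q.round(2),"w4 r",np.hypot(*o[3][:2]).round(2),"z",o[3][2].round(2),"w5 r",np.hypot(*o[4][:2]).round(2),o[4][2].round(3),"mar",m.round(2))
E
python3 s2.py
python3 - <<'E'
from h import *
S=pickle.load(open("top.pkl","rb")); P=cloud(S)
for uv in ((464,246),(416,275),(377,225),(286,218),(497,310),(560,313),(590,390),(520,395),(465,300)): print(uv,P[uv[1],uv[0]].round(3))
E
```

```text
0.68 5 40 [-2.04  1.11 -0.88 -1.74  1.2 ] w4 r 0.36 z 0.1 w5 r 0.5 0.069 mar 0.0
0.68 8 -40 [-1.29  1.07 -0.89 -1.72 -0.93] w4 r 0.36 z 0.12 w5 r 0.5 0.084 mar 0.02
0.68 8 40 [-2.04  1.02 -0.89 -1.54  1.18] w4 r 0.37 z 0.13 w5 r 0.5 0.084 mar 0.05
0.68 12 -40 [-1.29  0.98 -0.9  -1.54 -0.91] w4 r 0.37 z 0.15 w5 r 0.5 0.104 mar 0.05
0.68 12 40 [-2.03  0.92 -0.89 -1.28  1.14] w4 r 0.38 z 0.17 w5 r 0.5 0.104 mar 0.07
0.74 5 -40 [-1.31  1.12 -0.73 -1.71 -0.92] w4 r 0.42 z 0.09 w5 r 0.55 0.069 mar 0.03
0.74 5 40 [-1.99  1.1  -0.74 -1.62  1.14] w4 r 0.42 z 0.1 w5 r 0.55 0.069 mar 0.11
0.74 8 -40 [-1.31  1.06 -0.75 -1.58 -0.91] w4 r 0.42 z 0.12 w5 r 0.55 0.084 mar 0.16
0.74 8 40 [-1.99  1.02 -0.75 -1.44  1.13] w4 r 0.42 z 0.13 w5 r 0.55 0.084 mar 0.12
0.74 12 -40 [-1.32  0.97 -0.76 -1.4  -0.89] w4 r 0.43 z 0.15 w5 r 0.56 0.104 mar 0.19
0.74 12 -20 [-1.47  1.03 -0.93 -1.73 -0.41] w4 r 0.35 z 0.13 w5 r 0.49 0.104 mar 0.0
0.74 12 20 [-1.87  1.01 -0.94 -1.68  0.66] w4 r 0.35 z 0.14 w5 r 0.49 0.104 mar 0.01
0.74 12 40 [-1.98  0.93 -0.75 -1.21  1.1 ] w4 r 0.43 z 0.17 w5 r 0.56 0.104 mar 0.15
0.8 5
[... 516 characters left out ...]
 -0.61 -1.27 -0.87] w4 r 0.48 z 0.15 w5 r 0.61 0.104 mar 0.35
0.8 12 -20 [-1.48  1.01 -0.79 -1.57 -0.4 ] w4 r 0.41 z 0.13 w5 r 0.54 0.104 mar 0.16
0.8 12 0 [-1.66  1.02 -0.85 -1.66  0.12] w4 r 0.39 z 0.13 w5 r 0.52 0.104 mar 0.08
0.8 12 20 [-1.83  1.   -0.79 -1.53  0.63] w4 r 0.41 z 0.14 w5 r 0.54 0.104 mar 0.16
0.8 12 40 [-1.94  0.96 -0.6  -1.12  1.06] w4 r 0.49 z 0.16 w5 r 0.61 0.104 mar 0.19
(464, 246) [ 0.477 -0.443  0.009]
(416, 275) [ 0.379 -0.286 -0.002]
(377, 225) [ 0.539 -0.153  0.024]
(286, 218) [0.557 0.148 0.002]
(497, 310) [ 0.274 -0.545  0.008]
(560, 313) [ 0.268 -0.75   0.004]
(590, 390) [ 0.203 -0.484  0.537]
(520, 395) [ 0.011 -0.613 -0.002]
(465, 300) [ 0.302 -0.444  0.003]
```

Run:
```python
from h import *
V=frame([0,0,-1],[-.397,.918,0])
plan([((.40,.25,.30),frame([.3,0,-1],[0,1,0])),((.4875,-.313,.25),V),((.4875,-.313,.15),V,.05)])
```

```text
-- wp 2
-- wp 13
-- wp 16
1 [-0.13, -0.36, -0.17] [0.003, 0.066, 0.007]
2 [-0.11, -0.37, -0.18] [0.003, 0.067, 0.007]
3 [-0.06, -0.51, 0.07] [-0.003, 0.017, -0.023]
4 [-0.05, -0.52, 0.06] [-0.004, 0.016, -0.024]
5 [-0.03, -0.51, 0.06] [-0.003, 0.017, -0.023]
6 [-0.01, -0.52, 0.05] [-0.004, 0.017, -0.024]
7 [0.01, -0.51, 0.05] [-0.003, 0.016, -0.023]
8 [0.02, -0.52, 0.05] [-0.004, 0.017, -0.024]
9 [0.04, -0.52, 0.05] [-0.003, 0.016, -0.023]
10 [0.06, -0.51, 0.05] [-0.003, 0.017, -0.024]
11 [0.08, -0.51, 0.04] [-0.004, 0.017, -0.023]
12 [0.09, -0.51, 0.05] [-0.003, 0.016, -0.024]
13 [0.12, -0.51, 0.04] [-0.004, 0.017, -0.023]
14 [0.0, 0.0, 0.33] [0.0, 0.0, 0.0]
15 [0.0, 0.0, 0.34] [0.0, 0.0, 0.0]
16 [0.0, 0.0, 0.33] [0.0, 0.0, 0.0]
end [ 0.4874 -0.3135  0.1504] [-0.  0. -1.]
```

drive_tool(motion=[{"translation": [-0.13,-0.36,-0.17],"dr": [0.003,0.067,0.007]},{"translation": [-0.11,-0.37,-0.18],"dr": [0.003,0.067,0.007]},{"translation": [-0.06,-0.51,0.07],"dr": [-0.003,0.017,-0.023]},{"translation": [-0.05,-0.52,0.06],"dr": [-0.004,0.017,-0.023]},{"translation": [-0.03,-0.51,0.06],"dr": [-0.003,0.017,-0.023]},{"translation": [-0.01,-0.52,0.05],"dr": [-0.004,0.017,-0.023]},{"translation": [0.01,-0.51,0.05],"dr": [-0.003,0.017,-0.023]},{"translation": [0.02,-0.52,0.05],"dr": [-0.004,0.017,-0.023]}])

```text
t: 18.6
tool_pos: [0.4466, -0.0598, 0.2712]
eef_rot: [-0.329, 2.999, 0.002]
wrist_force: [0.2, -0.0, 0.8]
gripper_width: 1.003
gripper_force: 0.0
```

drive_tool(motion=[{"translation": [0.04,-0.52,0.05],"dr": [-0.003,0.017,-0.023]},{"translation": [0.06,-0.51,0.05],"dr": [-0.003,0.017,-0.023]},{"translation": [0.08,-0.51,0.04],"dr": [-0.004,0.017,-0.023]},{"translation": [0.09,-0.51,0.05],"dr": [-0.003,0.017,-0.023]},{"translation": [0.12,-0.51,0.04],"dr": [-0.004,0.017,-0.023]},{"translation": [0,0,0.33],"dr": [0,0,0]},{"translation": [0,0,0.33],"dr": [0,0,0]},{"translation": [0,0,0],"dr": [0,0,0]}])

```text
t: 19.6
tool_pos: [0.4815, -0.3129, 0.1795]
eef_rot: [0.619, -3.065, -0.013]
wrist_force: [-0.6, -0.0, -0.3]
gripper_width: 0.996
gripper_force: 0.0
```

Run:
```python
from look import *
V=frame([0,0,-1],[-.397,.918,0])
pot(); plan([((.4875,-.313,.12),V,.04),((.4875,-.313,.04),V,.04)])
from ik import *
# dest tool-down check
az=np.radians(-88)
for r_ in (.68,.70):
    for h in (.04,.1,.18): print(r_,h,ik(np.array([r_*np.cos(az),r_*np.sin(az),h]),np.array([0,0,-1.]))[0])
for r_ in (.66,.68,.70):
  for dl in (-40,-50,-60,-70):
    for al in (9,12):
        z=tz(az+np.radians(dl),np.radians(al)); res=[ik(np.r_[r_*np.cos(az),r_*np.sin(az),h]+.024*z,z) for h in (.044,.14)]
        q=res[0][1];print(r_,dl,al,max(e for e,_ in res).round(4),q.round(2),res[1][1].round(2),"mar",min(np.minimum(q-LO[:5],HI[:5]-q).min() for _,q in res).round(2),fk5(q)[3].round(2),fk5(q)[4].round(2))
```

```text
scene 516 rim 85 ((487.1239013671875, -312.856201171875), (61.83131790161133, 64.41431427001953), 66.96431732177734)
top 78 rim 23 ((499.34625244140625, -291.59637451171875), (4.64685583114624, 44.79600143432617), 67.00070190429688)
-- wp 2
-- wp 4
1 [-0.02, 0.0, 0.32] [0.001, -0.003, -0.003]
2 [-0.02, -0.01, 0.32] [0.002, -0.003, -0.003]
3 [0.0, 0.0, 0.4] [0.0, 0.0, 0.0]
4 [0.0, 0.0, 0.4] [0.0, 0.0, 0.0]
end [ 0.4873 -0.3136  0.0396] [ 0. -0. -1.]
0.68 0.04 6.673444385436733e-14
0.68 0.1 2.982251594389853e-14
0.68 0.18 3.937080107335303e-12
0.7 0.04 1.4572521381224214e-12
0.7 0.1 5.2763406512019355e-12
0.7 0.18 1.564529122205343e-13
0.66 -40 9 0.0029 [-1.28  1.06 -0.94 -1.73 -0.94] [-1.28  0.78 -0.99 -1.5  -0.95] mar 0.0 [ 0.16 -0.31  0.13] [ 0.2  -0.44  0.09]
0.66 -40 12 0.0008 [-1.28  0.98 -0.95 -1.58 -0.92] [-1.28  0.71 -0.99 -1.35 -0.92] mar 0.0 [ 0.16 -0.31  0.15] [ 0.2  -0.44  0.1 ]
0.66 -50 9 0.0 [-1.23  0.99 -0.83 -1.43 -1.15] [-1.23  0.75 -0.87 -1.23 -1.15] mar 0.12 [ 0.19 -0.35  0.14] [ 0.23 -0.47  0.09]
0.66 -50 12 0.0 [-1.24  0.92 -0.83 -1.25 -1.12] [-1.24  0.68 -0.85 -1
[... 1933 characters left out ...]
17 -1.13] mar 0.21 [ 0.19 -0.39  0.14] [ 0.23 -0.51  0.09]
0.7 -50 12 0.0 [-1.26  0.93 -0.73 -1.18 -1.11] [-1.26  0.71 -0.76 -0.99 -1.11] mar 0.23 [ 0.2  -0.4   0.17] [ 0.23 -0.51  0.1 ]
0.7 -60 9 0.0 [-1.23  0.95 -0.57 -0.88 -1.31] [-1.23  0.75 -0.6  -0.7  -1.31] mar 0.03 [ 0.23 -0.45  0.17] [ 0.26 -0.55  0.09]
0.7 -60 12 0.0 [-1.23  0.89 -0.55 -0.67 -1.27] [-1.23  0.7  -0.56 -0.48 -1.27] mar 0.07 [ 0.23 -0.46  0.2 ] [ 0.26 -0.55  0.1 ]
0.7 -70 9 0.0208 [-1.23  0.91 -0.24  0.18 -1.34] [-1.23  0.76 -0.22  0.34 -1.34] mar 0.0 [ 0.27 -0.56  0.24] [ 0.28 -0.59  0.11]
0.7 -70 12 0.0055 [-1.22  0.93 -0.19  0.28 -1.34] [-1.22  0.78 -0.17  0.44 -1.34] mar 0.0 [ 0.27 -0.57  0.25] [ 0.28 -0.59  0.11]
```

drive_tool(motion=[{"translation": [-0.02,0,0.3],"dr": [0.002,-0.003,-0.003]},{"translation": [-0.02,0,0.32],"dr": [0.002,-0.003,-0.003]},{"translation": [0,0,0],"dr": [0,0,0]},{"translation": [0,0,0.4],"dr": [0,0,0]},{"translation": [0,0,0.4],"dr": [0,0,0]},{"translation": [0,0,0],"dr": [0,0,0]}])

```text
t: 20.45
tool_pos: [0.4869, -0.3125, 0.0418]
eef_rot: [0.638, -3.076, 0.002]
wrist_force: [-0.4, -1.0, -0.5]
gripper_width: 0.996
gripper_force: 0.0
```

drive_tool(motion=[{"translation": [0,0,0],"dr": [0,0,0]},{"translation": [0,0,0],"dr": [0,0,0]},{"translation": [0,0,0],"dr": [0,0,0]},{"translation": [0,0,-0.1],"dr": [0,0,0]},{"translation": [0,0,-0.4],"dr": [0,0,0]},{"translation": [0,0,-0.5],"dr": [0,0,0]},{"translation": [0,0,0],"dr": [0,0,0]}], claw=0, newtons=50)

```text
t: 21.32
tool_pos: [0.4903, -0.315, 0.1475]
eef_rot: [-0.636, 3.069, -0.017]
wrist_force: [1.0, 0.5, -3.0]
gripper_width: 0.955
gripper_force: 63.1
```

Run:
```python
from h import *
s=log(); print(s["tool_pos"].round(4),R.from_rotvec(s["eef_rot"]).as_matrix().round(3).tolist(),s["q"].round(3))
sc=snap("scene"); P=cloud(sc); hs=cv2.cvtColor(sc["color"],cv2.COLOR_RGB2HSV)
b=(abs(hs[...,0].astype(int)-115)<14)&(hs[...,1]>110)&(abs(P[...,0]-.487)<.06)&(abs(P[...,1]+.313)<.06)&(P[...,2]>.02); print(b.sum(),np.percentile(P[b][:,2],[1,99]))
W=frame([0,0,-1],[-.2,.98,0]); V=frame([0,0,-1],[.743,.669,0])
az=lambda a:frame([0,0,-1],[np.cos(np.radians(a)),np.sin(np.radians(a)),0])
plan([((.40,-.45,.16),az(85)),((.22,-.60,.16),az(62)),((.024,-.69,.14),az(42)),((.024,-.69,.055),az(42),.04)])
```

```text
[ 0.4903 -0.315   0.1475] [[-0.918, -0.397, 0.01], [-0.398, 0.918, -0.009], [-0.005, -0.012, -1.0]] [-6.800e-01  4.170e-01 -8.000e-02  1.061e+00 -1.000e-03 -1.088e+00]
593 [0.10892604 0.34631627]
-- wp 3
-- wp 8
-- wp 12
-- wp 15
1 [0.45, -0.3, -0.05] [-0.002, 0.001, 0.105]
2 [0.4, -0.37, -0.05] [-0.001, 0.001, 0.106]
3 [0.33, -0.43, -0.05] [-0.002, 0.001, 0.105]
4 [0.33, -0.33, 0.0] [0.0, 0.0, 0.051]
5 [0.31, -0.36, 0.0] [0.0, 0.0, 0.051]
6 [0.27, -0.37, 0.0] [0.0, 0.0, 0.051]
7 [0.25, -0.4, 0.0] [0.0, 0.0, 0.051]
8 [0.21, -0.42, 0.0] [0.001, 0.0, 0.051]
9 [0.33, -0.43, 0.05] [0.0, 0.0, 0.056]
10 [0.29, -0.45, 0.05] [0.0, 0.0, 0.055]
11 [0.24, -0.48, 0.05] [0.0, 0.0, 0.056]
12 [0.21, -0.5, 0.05] [0.0, 0.0, 0.056]
13 [0.0, 0.0, 0.28] [0.0, 0.0, 0.0]
14 [0.0, 0.0, 0.29] [0.0, 0.0, 0.0]
15 [0.0, 0.0, 0.28] [0.0, 0.0, 0.0]
end [ 0.0239 -0.6897  0.055 ] [-0.    -0.001 -1.   ]
```

The opening shows about 81 mm, so it is gripping the pot across its corners. I used the wrong sign for the yaw: the sides are at +66.6°. I'll set the pot down, open, and regrasp.

drive_tool(motion=[{"translation": [0,0,0.4],"dr": [0,0,0]},{"translation": [0,0,0.4],"dr": [0,0,0]},{"translation": [0,0,0.2],"dr": [0,0,0]},{"translation": [0,0,0.03],"dr": [0,0,0]},{"translation": [0,0,0],"dr": [0,0,0]}])

```text
t: 22.0
tool_pos: [0.4855, -0.3099, 0.0402]
eef_rot: [0.64, -3.075, -0.004]
wrist_force: [-7.9, 8.6, 23.1]
gripper_width: 0.955
gripper_force: 71.2
```

drive_tool(motion=[{"translation": [0,0,0],"dr": [0,0,0]},{"translation": [0,0,0],"dr": [0,0,0]},{"translation": [0,0,0],"dr": [0,0,0]},{"translation": [0,0,-0.4],"dr": [0,0,0]},{"translation": [0,0,-0.5],"dr": [0,0,0]},{"translation": [0,0,-0.2],"dr": [0,0,0.1]},{"translation": [0,0,0],"dr": [0,0,0.1]},{"translation": [0,0,0],"dr": [0,0,0.1]}], claw=1)

```text
t: 23.0
tool_pos: [0.4879, -0.3136, 0.1493]
eef_rot: [0.107, 3.137, -0.007]
wrist_force: [-0.7, -0.4, 0.4]
gripper_width: 1.0
gripper_force: 0.0
```

Run:
```python
from look import *
pot(); s=snap("wrist"); P=cloud(s); hs=cv2.cvtColor(s["color"],cv2.COLOR_RGB2HSV)
b=(abs(hs[...,0].astype(int)-115)<14)&(hs[...,1]>110)&(P[...,2]>.078)&(P[...,2]<.092)
q=P[b]; print(b.sum(), cv2.minAreaRect((q[:,:2]*1000).astype(np.float32)))
cv2.imwrite("pics/w2.png",s["color"][:,:,::-1])
print(log()["tool_pos"])
```

```text
scene 534 rim 76 ((483.6566467285156, -311.6650390625), (64.61729431152344, 63.02037048339844), 62.8505973815918)
top 93 rim 28 ((481.4082336425781, -290.3800964355469), (65.9561538696289, 33.9398307800293), 10.198205947875977)
2783 ((483.7452392578125, -312.04083251953125), (59.35722351074219, 59.86205291748047), 62.3992805480957)
[ 0.48747581 -0.31312667  0.14883681]
```

View pics/w2.png

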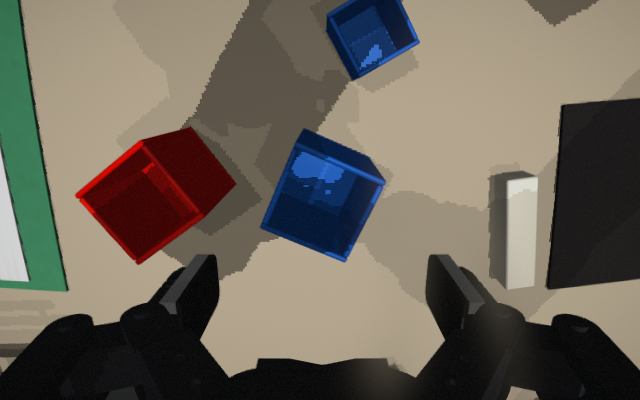

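The wrist view shows the pot's rim at about (323,200) with its sides at 62°. The red pot is close on the left, so I'll close along the other axis, at 152°.

Run:
```python
from h import *
az=lambda a:frame([0,0,-1],[np.cos(np.radians(a)),np.sin(np.radians(a)),0])
plan([((.4838,-.312,.13),az(152.4)),((.4838,-.312,.04),az(152.4),.04)])
```

```text
-- wp 7
-- wp 10
1 [0.01, 0.0, 0.03] [0.0, 0.0, -0.105]
2 [0.0, 0.0, 0.02] [-0.001, 0.0, -0.104]
3 [0.0, 0.01, 0.03] [0.0, 0.0, -0.105]
4 [0.01, 0.0, 0.03] [-0.001, 0.0, -0.104]
5 [0.0, 0.0, 0.02] [0.0, 0.0, -0.105]
6 [0.0, 0.01, 0.03] [0.0, 0.0, -0.104]
7 [0.01, 0.01, 0.03] [-0.001, 0.0, -0.105]
8 [0.0, 0.0, 0.3] [0.0, 0.0, 0.0]
9 [0.0, 0.0, 0.3] [0.0, 0.0, 0.0]
10 [0.0, -0.01, 0.3] [0.0, 0.0, 0.0]
end [ 0.4841 -0.3124  0.0398] [-0.  0. -1.]
```

drive_tool(motion=[{"translation": [0.01,0,0.03],"dr": [0,0,-0.105]},{"translation": [0,0,0.02],"dr": [0,0,-0.105]},{"translation": [0,0.01,0.03],"dr": [0,0,-0.105]},{"translation": [0.01,0,0.03],"dr": [0,0,-0.105]},{"translation": [0,0,0.02],"dr": [0,0,-0.105]},{"translation": [0,0.01,0.03],"dr": [0,0,-0.105]},{"translation": [0.01,0.01,0.03],"dr": [0,0,-0.105]},{"translation": [0,0,0],"dr": [0,0,0]}])

```text
t: 24.15
tool_pos: [0.4829, -0.3116, 0.1296]
eef_rot: [1.631, -2.685, 0.005]
wrist_force: [-0.0, -0.5, -0.3]
gripper_width: 1.003
gripper_force: 0.0
```

drive_tool(motion=[{"translation": [0,0,0.3],"dr": [0,0,0]},{"translation": [0,0,0.3],"dr": [0,0,0]},{"translation": [0,0,0.3],"dr": [0,0,0]},{"translation": [0,0,0],"dr": [0,0,0]}])

```text
t: 24.65
tool_pos: [0.4814, -0.3104, 0.0378]
eef_rot: [1.629, -2.684, -0.002]
wrist_force: [0.0, 0.8, -0.1]
gripper_width: 1.0
gripper_force: 0.0
```

drive_tool(motion=[{"translation": [0,0,0],"dr": [0,0,0]},{"translation": [0,0,0],"dr": [0,0,0]},{"translation": [0,0,0],"dr": [0,0,0]},{"translation": [0,0,-0.1],"dr": [0,0,0]},{"translation": [0,0,-0.4],"dr": [0,0,0]},{"translation": [0,0,-0.5],"dr": [0,0,0]}], claw=0, newtons=50)

```text
t: 25.4
tool_pos: [0.4819, -0.3106, 0.1402]
eef_rot: [1.631, -2.684, 0.0]
wrist_force: [0.7, -0.3, -0.2]
gripper_width: 0.698
gripper_force: 54.5
```

Run:
```python
from h import *
s=log(); print(s["tool_pos"].round(4),s["q"].round(3))
az=lambda a:frame([0,0,-1],[np.cos(np.radians(a)),np.sin(np.radians(a)),0])
plan([((.40,-.45,.16),az(147)),((.22,-.60,.16),az(140)),((.024,-.69,.14),az(132)),((.024,-.69,.06),az(132),.04)])
```

```text
[ 0.4819 -0.3106  0.1402] [-6.830e-01  4.140e-01 -1.030e-01  1.054e+00 -1.000e-03 -1.775e+00]
-- wp 3
-- wp 8
-- wp 12
-- wp 14
1 [0.54, 0.03, -0.07] [0.0, 0.0, 0.021]
2 [0.54, 0.01, -0.06] [0.0, 0.0, 0.02]
3 [0.54, -0.01, -0.07] [0.0, 0.0, 0.021]
4 [0.45, 0.14, 0.0] [0.0, 0.0, 0.016]
5 [0.45, 0.13, 0.0] [0.0, 0.0, 0.015]
6 [0.45, 0.11, 0.0] [0.0, 0.0, 0.016]
7 [0.46, 0.11, 0.0] [0.0, 0.0, 0.015]
8 [0.45, 0.09, 0.01] [0.0, 0.0, 0.016]
9 [0.49, 0.23, 0.05] [0.0, 0.0, 0.022]
10 [0.49, 0.22, 0.05] [0.0, 0.0, 0.022]
11 [0.51, 0.19, 0.05] [0.0, 0.0, 0.022]
12 [0.51, 0.18, 0.05] [0.0, -0.001, 0.022]
13 [0.0, 0.0, 0.4] [0.0, 0.0, 0.0]
14 [0.0, 0.0, 0.4] [0.0, 0.0, 0.0]
end [ 0.0241 -0.6902  0.0597] [ 0.     0.001 -1.   ]
```

drive_tool(motion=[{"translation": [0.54,0.03,-0.15],"dr": [0,0,0.021]},{"translation": [0.54,0.01,-0.15],"dr": [0,0,0.021]},{"translation": [0.54,-0.01,-0.1],"dr": [0,0,0.021]},{"translation": [0.45,0.14,0],"dr": [0,0,0.016]},{"translation": [0.45,0.13,0],"dr": [0,0,0.016]},{"translation": [0.45,0.11,0],"dr": [0,0,0.016]},{"translation": [0.46,0.11,0],"dr": [0,0,0.016]},{"translation": [0.45,0.09,0],"dr": [0,0,0.016]}])

```text
t: 26.4
tool_pos: [0.2198, -0.6007, 0.1806]
eef_rot: [-1.318, 2.851, -0.005]
wrist_force: [-0.3, -0.3, -2.1]
gripper_width: 0.698
gripper_force: 54.8
```

Run:
```python
from h import *
s=log(); print(s["tool_pos"].round(4),s["q"].round(3))
az=lambda a:frame([0,0,-1],[np.cos(np.radians(a)),np.sin(np.radians(a)),0])
plan([((.024,-.69,.14),az(132)),((.024,-.69,.06),az(132),.04)])
```

```text
[ 0.2198 -0.6007  0.1806] [-1.320e+00  5.250e-01  1.810e-01  1.224e+00  1.000e-03 -2.186e+00]
-- wp 4
-- wp 7
1 [0.49, 0.23, 0.1] [0.0, 0.0, 0.021]
2 [0.49, 0.21, 0.1] [-0.001, 0.0, 0.021]
3 [0.5, 0.2, 0.1] [0.0, 0.0, 0.022]
4 [0.51, 0.18, 0.1] [-0.001, 0.0, 0.021]
5 [0.0, 0.0, 0.27] [0.0, 0.0, 0.0]
6 [0.0, 0.0, 0.27] [0.0, 0.0, 0.0]
7 [0.0, 0.0, 0.26] [0.0, 0.0, 0.0]
end [ 0.0237 -0.6897  0.0604] [-0.  0. -1.]
```

drive_tool(motion=[{"translation": [0.49,0.23,0.1],"dr": [0,0,0.021]},{"translation": [0.49,0.21,0.1],"dr": [0,0,0.021]},{"translation": [0.5,0.2,0.1],"dr": [0,0,0.021]},{"translation": [0.51,0.18,0.1],"dr": [0,0,0.021]},{"translation": [0,0,0.27],"dr": [0,0,0]},{"translation": [0,0,0.27],"dr": [0,0,0]},{"translation": [0,0,0.25],"dr": [0,0,0]},{"translation": [0,0,0],"dr": [0,0,0]}])

```text
t: 27.4
tool_pos: [0.0256, -0.6871, 0.0586]
eef_rot: [-1.128, 2.928, 0.004]
wrist_force: [0.0, 0.5, -1.9]
gripper_width: 0.698
gripper_force: 54.7
```

drive_tool(motion=[{"translation": [0,0,0.1],"dr": [0,0,0]},{"translation": [0,0,0.08],"dr": [0,0,0]},{"translation": [0,0,0.04],"dr": [0,0,0]}])

```text
t: 27.78
tool_pos: [0.0256, -0.6905, 0.0418]
eef_rot: [1.13, -2.931, 0.008]
wrist_force: [1.0, 9.4, 25.9]
gripper_width: 0.695
gripper_force: 57.4
```

drive_tool(motion=[{"translation": [0,0,0],"dr": [0,0,0]},{"translation": [0,0,0],"dr": [0,0,0]},{"translation": [0,0,0],"dr": [0,0,0]},{"translation": [0,0,-0.3],"dr": [0,0,0]},{"translation": [0,0,-0.5],"dr": [0,0,0]},{"translation": [0,0,-0.5],"dr": [0,0,0]},{"translation": [0,0,0],"dr": [0,0,0]}], claw=1)

```text
t: 28.65
tool_pos: [0.0251, -0.6929, 0.175]
eef_rot: [1.128, -2.929, 0.02]
wrist_force: [0.6, -1.7, 0.0]
gripper_width: 0.997
gripper_force: 0.0
```

```bash
cat > wr.py <<'E'
from h import *
def wpot(lo=.078,hi=.092):
    s=snap("wrist"); P=cloud(s); hs=cv2.cvtColor(s["color"],cv2.COLOR_RGB2HSV)
    b=(abs(hs[...,0].astype(int)-115)<14)&(hs[...,1]>110)&(P[...,2]>lo)&(P[...,2]<hi)
    q=P[b]; print(b.sum(), cv2.minAreaRect((q[:,:2]*1000).astype(np.float32))); return s
E
python3 - <<'E'
from wr import *
from ik import *
wpot(); print(log()["tool_pos"],arm.state()["q"].round(3))
psi=np.radians(-138); al=np.radians(11); z=tz(psi,al); c=np.array([.0256,-.689,.046])
for b in (.024,-.05,-.1):
  for h in (0,.03,.1):
    print(b,h,*[x.round(3) for x in ik(c+b*z+[0,0,h],z)])
F=frame(z,[np.sin(psi),-np.cos(psi),0]); q=ik(c,z)[1]; A=fk5(q)[1]@C
for sg in (1,-1):
    F=frame(z,[sg*np.sin(psi),-sg*np.cos(psi),0]); D=A.T@F; print("q6",sg,np.arctan2(D[1,0],D[0,0]).round(3))
E
```

```text
2172 ((25.31488800048828, -690.20458984375), (59.80583190917969, 58.976226806640625), 41.962890625)
[ 0.02514337 -0.69143338  0.17192516] [-1.627e+00  6.390e-01  3.520e-01  1.276e+00  2.000e-03 -2.363e+00]
0.024 0 0.0 [-1.247  0.945 -0.758 -1.249 -1.121]
0.024 0.03 0.0 [-1.247  0.873 -0.774 -1.193 -1.121]
0.024 0.1 0.0 [-1.247  0.707 -0.788 -1.04  -1.121]
-0.05 0 0.0 [-1.121  0.866 -0.79  -1.048 -1.23 ]
-0.05 0.03 0.0 [-1.121  0.793 -0.8   -0.985 -1.23 ]
-0.05 0.1 0.0 [-1.121  0.627 -0.8   -0.818 -1.23 ]
-0.1 0 0.0 [-1.031  0.8   -0.772 -0.779 -1.3  ]
-0.1 0.03 0.0 [-1.031  0.73  -0.776 -0.713 -1.3  ]
-0.1 0.1 0.0 [-1.031  0.571 -0.764 -0.542 -1.3  ]
q6 1 -2.684
q6 -1 0.458
```

Run:
```python
from wr import *
from ik import *
psi=np.radians(-138); al=np.radians(11); z=tz(psi,al); c=np.array([.0253,-.690,.046])
F=frame(z,[np.sin(psi),-np.cos(psi),0])
s=arm.state(); p0=s["tool_pos"]; r0=R.from_rotvec(s["eef_rot"])
P1=c-.06*z+[0,0,.14]; dv=(r0.inv()*R.from_matrix(F)).as_rotvec()
for t in np.linspace(0,1,9):
    e,q=ik(p0+t*(P1-p0),(r0*R.from_rotvec(t*dv)).as_matrix()[:,2]); print(t.round(2),e.round(4),q.round(2))
plan([(P1,F)],ang=6.2)
```

```text
0.0 0.0 [-1.63  0.64  0.35  1.28  0.  ]
0.12 0.0 [-1.56  0.52  0.15  1.07 -0.13]
0.25 0.0 [-1.49  0.44 -0.03  0.89 -0.27]
0.38 0.0 [-1.41  0.38 -0.18  0.71 -0.43]
0.5 0.0 [-1.34  0.34 -0.31  0.53 -0.59]
0.62 0.0 [-1.26  0.34 -0.43  0.35 -0.76]
0.75 0.0 [-1.2   0.36 -0.54  0.13 -0.93]
0.88 0.0 [-1.14  0.42 -0.65 -0.17 -1.1 ]
1.0 0.0 [-1.1   0.53 -0.78 -0.67 -1.24]
-- wp 13
1 [-0.05, 0.0, -0.02] [0.0, 0.067, 0.0]
2 [-0.04, 0.0, -0.02] [-0.001, 0.068, 0.0]
3 [-0.04, 0.0, -0.03] [0.0, 0.067, 0.0]
4 [-0.04, 0.0, -0.04] [0.0, 0.067, -0.001]
5 [-0.03, 0.0, -0.03] [-0.001, 0.068, 0.0]
6 [-0.03, 0.0, -0.04] [0.0, 0.067, 0.0]
7 [-0.03, 0.0, -0.05] [-0.001, 0.067, 0.0]
8 [-0.02, 0.0, -0.04] [0.0, 0.067, 0.0]
9 [-0.01, 0.0, -0.05] [0.0, 0.068, 0.0]
10 [-0.01, 0.01, -0.05] [-0.001, 0.067, -0.001]
11 [-0.01, 0.0, -0.05] [0.0, 0.067, 0.0]
12 [0.0, 0.0, -0.05] [-0.001, 0.068, 0.0]
13 [0.01, 0.0, -0.05] [0.0, 0.067, 0.0]
end [ 0.0689 -0.6504  0.1978] [-0.729 -0.657 -0.191]
```

drive_tool(motion=[{"translation": [-0.05,0,-0.02],"dr": [0,0.067,0]},{"translation": [-0.04,0,-0.02],"dr": [0,0.067,0]},{"translation": [-0.04,0,-0.03],"dr": [0,0.067,0]},{"translation": [-0.04,0,-0.04],"dr": [0,0.067,0]},{"translation": [-0.03,0,-0.03],"dr": [0,0.067,0]},{"translation": [-0.03,0,-0.04],"dr": [0,0.067,0]},{"translation": [-0.03,0,-0.05],"dr": [0,0.067,0]},{"translation": [-0.02,0,-0.04],"dr": [0,0.067,0]}])

```text
t: 29.7
tool_pos: [0.0525, -0.6632, 0.183]
eef_rot: [0.836, -2.172, 0.377]
wrist_force: [-0.2, -0.6, -0.2]
gripper_width: 1.0
gripper_force: 0.0
```

drive_tool(motion=[{"translation": [-0.01,0,-0.05],"dr": [0,0.067,0]},{"translation": [-0.01,0,-0.05],"dr": [0,0.067,0]},{"translation": [-0.01,0,-0.05],"dr": [0,0.067,0]},{"translation": [0,0,-0.05],"dr": [0,0.067,0]},{"translation": [0.01,0,-0.05],"dr": [0,0.067,0]},{"translation": [0,0,0],"dr": [0,0,0]}])

```text
t: 30.45
tool_pos: [0.069, -0.6487, 0.1906]
eef_rot: [0.66, -1.699, 0.524]
wrist_force: [-1.4, 0.2, 0.3]
gripper_width: 0.996
gripper_force: 0.0
```

Run:
```python
from wr import *
from ik import *
s=log(); print(s["tool_pos"].round(4),s["q"].round(3))
psi=np.radians(-138); al=np.radians(11); z=tz(psi,al); c=np.array([.0253,-.690,.046])
F=frame(z,[np.sin(psi),-np.cos(psi),0])
plan([(c-.06*z,F,.04),(c+.022*z,F,.03)])
```

```text
[ 0.069  -0.6487  0.1906] [-1.107  0.511 -0.771 -0.589 -1.221 -2.482]
-- wp 4
-- wp 7
1 [-0.32, 0.0, 0.08] [-0.001, 0.005, 0.001]
2 [-0.33, -0.01, 0.07] [-0.001, 0.004, 0.0]
3 [-0.32, 0.0, 0.07] [0.0, 0.005, 0.001]
4 [-0.33, -0.01, 0.07] [-0.001, 0.004, 0.0]
5 [0.0, 0.0, 0.27] [0.0, 0.0, 0.0]
6 [0.0, 0.0, 0.28] [0.0, 0.0, 0.0]
7 [0.0, 0.0, 0.27] [0.0, 0.0, 0.0]
end [ 0.0095 -0.7047  0.0417] [-0.729 -0.657 -0.192]
```

drive_tool(motion=[{"translation": [-0.32,0,0.08],"dr": [0,0.005,0]},{"translation": [-0.33,-0.01,0.07],"dr": [0,0.005,0]},{"translation": [-0.32,0,0.07],"dr": [0,0.005,0]},{"translation": [-0.2,0,0.05],"dr": [0,0.004,0]},{"translation": [-0.1,-0.01,0.02],"dr": [0,0,0]},{"translation": [0,0,0],"dr": [0,0,0]}])

```text
t: 31.2
tool_pos: [0.0691, -0.6546, 0.0641]
eef_rot: [0.644, -1.672, 0.535]
wrist_force: [0.7, 0.2, 0.2]
gripper_width: 0.997
gripper_force: 0.0
```

Run:
```python
from wr import *
from ik import *
s=log(); print(s["tool_pos"].round(4),s["q"].round(3),s["wrist_force"])
psi=np.radians(-138); al=np.radians(11); z=tz(psi,al); c=np.array([.0253,-.690,.046])
F=frame(z,[np.sin(psi),-np.cos(psi),0])
plan([(c-.06*z,F,.04),(c+.022*z,F,.03)])
w=pickle.load(open("w1.pkl","rb")); print("cam in tool", (R.from_rotvec([0.722,2.569,.202]).inv().apply(np.linalg.inv(w["camera_from_world"])[:3,3]-[.4041,.2681,.2312])).round(3))
sc=snap("scene"); 
t=snap("top"); cv2.imwrite("pics/t3.png",cv2.resize(t["color"][250:400,380:640,::-1],None,fx=3,fy=3))
```

```text
[ 0.0691 -0.6546  0.0641] [-1.108  0.846 -0.789 -1.018 -1.239 -2.55 ] [0.66882633 0.22782095 0.23909756]
-- wp 1
-- wp 4
1 [-0.07, 0.03, -0.01] [-0.003, -0.002, -0.001]
2 [0.0, 0.0, 0.27] [0.0, 0.0, 0.0]
3 [0.0, 0.0, 0.27] [0.0, 0.0, 0.0]
4 [0.0, 0.0, 0.28] [0.0, 0.0, 0.0]
end [ 0.009  -0.7046  0.0417] [-0.73  -0.656 -0.191]
cam in tool [ 0.07   0.002 -0.144]
```

View pics/t3.png

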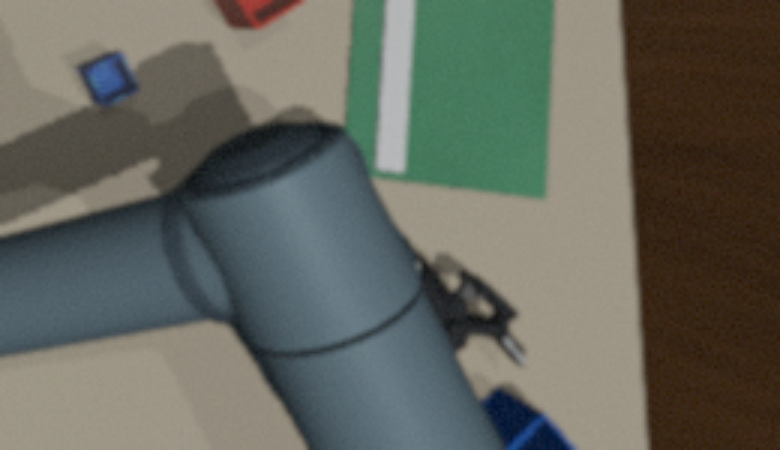

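The top view shows the open fingers at (500,330) in the crop, facing the blue pot at (525,425). Clear to approach.

drive_tool(motion=[{"translation": [-0.07,0.03,-0.01],"dr": [0,0,0]},{"translation": [0,0,0],"dr": [0,0,0]},{"translation": [0,0,0.27],"dr": [0,0,0]},{"translation": [0,0,0.27],"dr": [0,0,0]},{"translation": [0,0,0.27],"dr": [0,0,0]},{"translation": [0,0,0],"dr": [0,0,0]}])

```text
t: 32.05
tool_pos: [0.0086, -0.7044, 0.0425]
eef_rot: [0.64, -1.672, 0.535]
wrist_force: [-0.1, 0.8, -0.4]
gripper_width: 1.002
gripper_force: 0.0
```

drive_tool(motion=[{"translation": [0,0,0],"dr": [0,0,0]},{"translation": [0,0,0],"dr": [0,0,0]},{"translation": [0,0,0],"dr": [0,0,0]},{"translation": [0,0,0],"dr": [0,0,0]}], claw=0, newtons=60)

```text
t: 32.55
tool_pos: [0.0107, -0.704, 0.0429]
eef_rot: [0.644, -1.671, 0.537]
wrist_force: [1.0, 0.6, 1.1]
gripper_width: 0.694
gripper_force: 68.1
```

Run:
```python
from wr import *
from ik import *
s=log(); p=s["tool_pos"]; print(p.round(4),s["q"].round(3),s["wrist_force"])
psi=np.radians(-138); al=np.radians(11); z=tz(psi,al)
F=frame(z,[np.sin(psi),-np.cos(psi),0]); H=F@R.from_euler('z',90,degrees=True).as_matrix(); G=frame(z,[-np.sin(psi),np.cos(psi),0])
u=np.array([0,0,.09]); plan([(p+u,F,.035),(p+u,H),(p+u,G)])
```

```text
[ 0.0107 -0.704   0.0429] [-1.243  0.947 -0.763 -1.264 -1.121 -2.732] [0.98848218 0.60012262 1.13073466]
-- wp 3
-- wp 13
-- wp 23
1 [0.29, 0.0, -0.06] [-0.001, -0.001, 0.0]
2 [0.3, 0.0, -0.05] [-0.001, -0.001, -0.001]
3 [0.29, 0.0, -0.06] [-0.002, 0.0, 0.0]
4 [0.0, 0.0, 0.0] [0.0, 0.0, 0.1]
5 [0.0, 0.0, 0.0] [0.0, 0.0, 0.1]
6 [0.0, 0.0, 0.0] [0.0, 0.0, 0.1]
7 [0.0, 0.0, 0.0] [0.0, 0.0, 0.1]
8 [0.0, 0.0, 0.0] [0.0, 0.0, 0.1]
9 [0.0, 0.0, 0.0] [0.0, 0.0, 0.1]
10 [0.0, 0.0, 0.0] [0.0, 0.0, 0.1]
11 [0.0, 0.0, 0.0] [0.0, 0.0, 0.1]
12 [0.0, 0.0, 0.0] [0.0, 0.0, 0.1]
13 [0.0, 0.0, 0.0] [0.0, -0.001, 0.1]
14 [0.0, 0.0, 0.0] [0.0, 0.0, 0.1]
15 [0.0, 0.0, 0.0] [0.0, 0.0, 0.1]
16 [0.0, 0.0, 0.0] [0.0, 0.0, 0.1]
17 [0.0, 0.0, 0.0] [0.0, 0.0, 0.1]
18 [0.0, 0.0, 0.0] [0.0, 0.0, 0.1]
19 [0.0, 0.0, 0.0] [0.0, 0.0, 0.1]
20 [0.0, 0.0, 0.0] [0.0, 0.0, 0.1]
21 [0.0, 0.0, 0.0] [0.0, 0.0, 0.1]
22 [0.0, 0.0, 0.0] [0.0, 0.0, 0.1]
23 [0.0, 0.0, 0.0] [0.0, 0.0, 0.1]
end [ 0.0106 -0.7038  0.1325] [-0.729 -0.657 -0.191]
```

drive_tool(motion=[{"translation": [0.29,0,-0.06],"dr": [0,0,0]},{"translation": [0.3,0,-0.05],"dr": [0,0,0]},{"translation": [0.29,0,-0.06],"dr": [0,0,0]},{"translation": [0,0,0],"dr": [0,0,0.1]},{"translation": [0,0,0],"dr": [0,0,0.1]},{"translation": [0,0,0],"dr": [0,0,0.1]},{"translation": [0,0,0],"dr": [0,0,0.1]},{"translation": [0,0,0],"dr": [0,0,0.1]}])

```text
t: 33.55
tool_pos: [0.0102, -0.7034, 0.1316]
eef_rot: [-0.051, -1.897, 1.087]
wrist_force: [-0.6, -0.2, -1.9]
gripper_width: 0.697
gripper_force: 68.2
```

drive_tool(motion=[{"translation": [0,0,0],"dr": [0,0,0.1]},{"translation": [0,0,0],"dr": [0,0,0.1]},{"translation": [0,0,0],"dr": [0,0,0.1]},{"translation": [0,0,0],"dr": [0,0,0.1]},{"translation": [0,0,0],"dr": [0,0,0.1]},{"translation": [0,0,0],"dr": [0,0,0.1]},{"translation": [0,0,0],"dr": [0,0,0.1]},{"translation": [0,0,0],"dr": [0,0,0.1]}])

```text
t: 34.55
tool_pos: [0.0102, -0.7034, 0.1316]
eef_rot: [-1.379, -1.794, 1.841]
wrist_force: [-0.4, 1.0, -1.8]
gripper_width: 0.697
gripper_force: 68.1
```

drive_tool(motion=[{"translation": [0,0,0],"dr": [0,0,0.1]},{"translation": [0,0,0],"dr": [0,0,0.1]},{"translation": [0,0,0],"dr": [0,0,0.1]},{"translation": [0,0,0],"dr": [0,0,0.1]},{"translation": [0,0,0],"dr": [0,0,0.1]},{"translation": [0,0,0],"dr": [0,0,0.1]},{"translation": [0,0,0],"dr": [0,0,0.1]},{"translation": [0,0,0],"dr": [0,0,0]}])

```text
t: 35.55
tool_pos: [0.0102, -0.7034, 0.1318]
eef_rot: [1.978, 0.765, -1.635]
wrist_force: [0.6, 0.5, -2.9]
gripper_width: 0.691
gripper_force: 68.2
```

Run:
```python
from wr import *
from ik import *
s=log(); p=s["tool_pos"]; M=R.from_rotvec(s["eef_rot"]).as_matrix(); print(p.round(4),s["q"].round(3),M.round(3).tolist(),s["gripper_width"])
psi=np.radians(-138); al=np.radians(11); z=tz(psi,al); G=frame(z,[-np.sin(psi),np.cos(psi),0])
plan([((.0107,-.704,.055),G,.03)])
t=snap("scene"); cv2.imwrite("pics/s4.png",cv2.resize(t["color"][60:210,40:300,::-1],None,fx=3,fy=3))
```

```text
[ 0.0102 -0.7034  0.1318] [-1.244  0.732 -0.794 -1.079 -1.121  0.408] [[0.139, 0.673, -0.726], [0.126, -0.74, -0.661], [-0.982, 0.001, -0.188]] 0.6908557704550357
-- wp 3
1 [0.25, 0.0, 0.05] [0.001, 0.001, 0.0]
2 [0.25, 0.0, 0.05] [0.001, 0.0, 0.0]
3 [0.25, 0.01, 0.05] [0.001, 0.001, 0.0]
end [ 0.0105 -0.7046  0.0553] [-0.729 -0.657 -0.191]
```

View pics/s4.png

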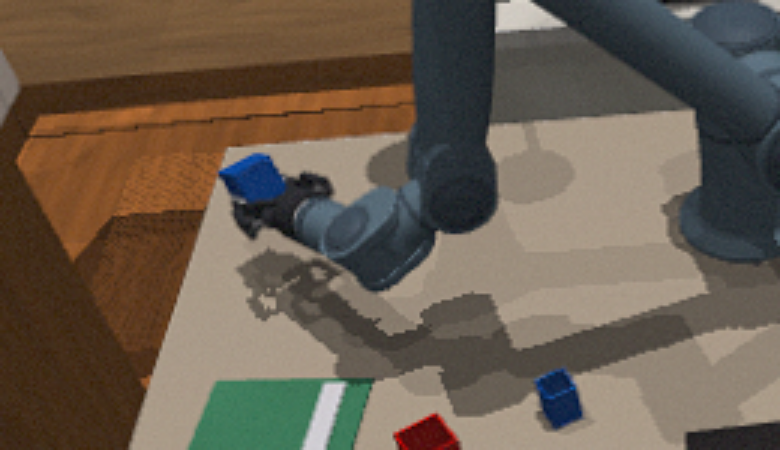

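The pot is rolled over in the gripper, at (255,178) in the crop, above clear bench. Now I'll lower it.

drive_tool(motion=[{"translation": [0.25,0,0.05],"dr": [0,0,0]},{"translation": [0.25,0,0.05],"dr": [0,0,0]},{"translation": [0.25,0.01,0.05],"dr": [0,0,0]},{"translation": [0.06,0,0.01],"dr": [0,0,0]},{"translation": [0,0,0],"dr": [0,0,0]}])

```text
t: 36.22
tool_pos: [0.0105, -0.705, 0.0496]
eef_rot: [1.978, 0.762, -1.635]
wrist_force: [0.7, -0.4, -1.8]
gripper_width: 0.695
gripper_force: 68.2
```

drive_tool(motion=[{"translation": [0.05,0,0.01],"dr": [0,0,0]},{"translation": [0.04,0,0.01],"dr": [0,0,0]},{"translation": [0,0,0],"dr": [0,0,0]}], newtons=20)

```text
t: 36.6
tool_pos: [0.0104, -0.7059, 0.0427]
eef_rot: [1.976, 0.755, -1.635]
wrist_force: [-0.2, 0.9, 5.3]
gripper_width: 0.697
gripper_force: 68.6
```

drive_tool(motion=[{"translation": [0.02,0,0],"dr": [0,0,0]},{"translation": [0.02,0,0],"dr": [0,0,0]},{"translation": [0.02,0,0],"dr": [0,0,0]},{"translation": [0,0,0],"dr": [0,0,0]}], claw=0, newtons=20)

```text
t: 37.1
tool_pos: [0.0105, -0.7056, 0.0424]
eef_rot: [1.973, 0.739, -1.641]
wrist_force: [1.9, 7.3, 23.8]
gripper_width: 0.693
gripper_force: 69.4
```

drive_tool(motion=[{"translation": [0,0,0],"dr": [0,0,0]},{"translation": [0,0,0],"dr": [0,0,0]},{"translation": [0,0,0],"dr": [0,0,0]},{"translation": [0,0,0],"dr": [0,0,0]}], claw=0.8)

```text
t: 37.6
tool_pos: [0.0114, -0.7046, 0.0344]
eef_rot: [1.977, 0.761, -1.634]
wrist_force: [1.4, 0.6, 1.2]
gripper_width: 0.8
gripper_force: 0.0
```

Run:
```python
from wr import *
s=log(); print(s["tool_pos"].round(4),s["q"].round(3),s["wrist_force"])
for n in ("scene","top"):
    t=snap(n); P=cloud(t); hs=cv2.cvtColor(t["color"],cv2.COLOR_RGB2HSV)
    b=(abs(hs[...,0].astype(int)-115)<14)&(hs[...,1]>110)&(abs(P[...,0]-.025)<.08)&(abs(P[...,1]+.69)<.08)
    q=P[b]; print(n,b.sum(),np.percentile(q,[2,50,98],axis=0).round(4).tolist() if len(q) else 0)
    k=q[q[:,2]>.075] if len(q) else q
    if len(k)>4: print(len(k),cv2.minAreaRect((k[:,:2]*1000).astype(np.float32)),k[:,2].std())
    if n=="scene": cv2.imwrite("pics/s5.png",cv2.resize(t["color"][90:190,80:220,::-1],None,fx=4,fy=4))
```

```text
[ 0.0114 -0.7046  0.0344] [-1.242  0.966 -0.755 -1.274 -1.122  0.411] [1.38731435 0.60901075 1.2306345 ]
scene 226 [[0.0037, -0.717, 0.0468], [0.045, -0.6799, 0.0806], [0.0809, -0.648, 0.0904]]
141 ((34.67164611816406, -686.3755493164062), (67.5459213256836, 60.98011016845703), 45.4967041015625) 0.00370284785984803
top 90 [[0.0315, -0.7186, 0.0734], [0.0454, -0.6984, 0.0841], [0.0684, -0.684, 0.0899]]
88 ((45.669219970703125, -695.9370727539062), (54.42686080932617, 20.976016998291016), 40.992698669433594) 0.002294468217166645
```

View pics/s5.png

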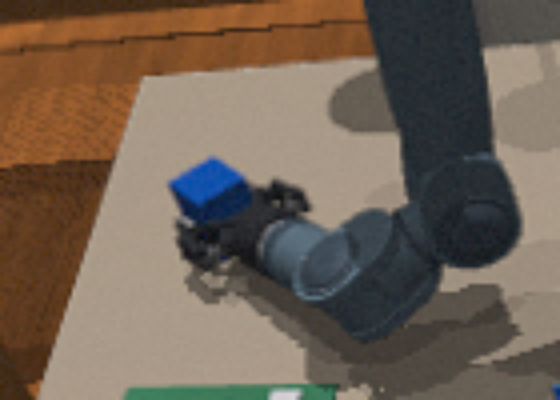

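The pot now stands mouth-down, with its flat underside on top at about (210,185) in the crop. Backing out.

drive_tool(motion=[{"translation": [0,0,0],"dr": [0,0,0]},{"translation": [0,0,0],"dr": [0,0,0]},{"translation": [0,0,-0.25],"dr": [0,0,0]},{"translation": [0,0,-0.3],"dr": [0,0,0]},{"translation": [0,0,-0.3],"dr": [0,0,0]},{"translation": [0,0,-0.1],"dr": [0,0,0]},{"translation": [-0.3,0,-0.1],"dr": [0,0,0]},{"translation": [-0.5,0,0],"dr": [0,0,0]}], claw=1)

```text
t: 38.7
tool_pos: [0.0766, -0.6441, 0.132]
eef_rot: [1.978, 0.767, -1.635]
wrist_force: [0.1, -1.2, -0.5]
gripper_width: 1.001
gripper_force: 0.0
```

```bash
cat > p.py <<'E'
from wr import *
def tp(c=(.03,-.69),rad=.08,lo=.076,hi=.095,views=("scene","top")):
    for n in views:
        t=snap(n); P=cloud(t); hs=cv2.cvtColor(t["color"],cv2.COLOR_RGB2HSV)
        b=(abs(hs[...,0].astype(int)-115)<14)&(hs[...,1]>110)&(abs(P[...,0]-c[0])<rad)&(abs(P[...,1]-c[1])<rad)
        q=P[b]; k=q[(q[:,2]>lo)&(q[:,2]<hi)]
        if len(k)>4: print(n,len(k),cv2.minAreaRect((k[:,:2]*1000).astype(np.float32)),"z",np.percentile(k[:,2],[5,50,95]).round(4))
E
python3 - <<'E'
from p import *
s=log(); p=s["tool_pos"]; print(p.round(4),s["q"].round(3)); tp()
az=lambda a:frame([0,0,-1],[np.cos(np.radians(a)),np.sin(np.radians(a)),0])
M=R.from_rotvec(s["eef_rot"]).as_matrix(); print(M[:,1])
plan([((.07,-.66,.22),M),((.034,-.687,.19),frame([0,0,-1],M[:,1]))],ang=7.5)
E
```

```text
[ 0.0766 -0.6441  0.132 ] [-1.087  0.672 -0.804 -0.824 -1.254  0.626]
scene 87 ((30.837995529174805, -688.663818359375), (61.1763916015625, 61.30310821533203), 39.96377182006836) z [0.0787 0.0837 0.0888]
top 242 ((50.40681076049805, -682.7940063476562), (40.95744323730469, 79.23213958740234), 1.525245189666748) z [0.0781 0.0838 0.0885]
[ 0.67355206 -0.73913878 -0.0012194 ]
-- wp 2
-- wp 13
1 [-0.41, 0.03, -0.01] [0.0, 0.001, -0.005]
2 [-0.42, 0.03, -0.01] [0.0, 0.002, -0.004]
3 [0.02, 0.0, 0.05] [0.0, 0.08, 0.0]
4 [0.01, -0.01, 0.04] [0.0, 0.08, 0.0]
5 [0.01, 0.0, 0.05] [0.0, 0.08, 0.0]
6 [0.0, -0.01, 0.05] [0.0, 0.08, 0.0]
7 [0.0, 0.0, 0.05] [0.0, 0.08, 0.0]
8 [-0.02, 0.0, 0.05] [0.0, 0.079, 0.0]
9 [-0.01, -0.01, 0.05] [0.0, 0.08, 0.0]
10 [-0.02, 0.0, 0.04] [-0.001, 0.08, 0.0]
11 [-0.03, -0.01, 0.04] [0.0, 0.08, 0.0]
12 [-0.04, 0.0, 0.04] [0.0, 0.08, 0.0]
13 [-0.03, 0.0, 0.03] [0.0, 0.08, 0.0]
end [ 0.0345 -0.6872  0.1899] [ 0. -0. -1.]
```

drive_tool(motion=[{"translation": [-0.41,0.03,-0.01],"dr": [0,0,0]},{"translation": [-0.42,0.03,-0.01],"dr": [0,0,0]},{"translation": [0.02,0,0.05],"dr": [0,0.08,0]},{"translation": [0.01,-0.01,0.04],"dr": [0,0.08,0]},{"translation": [0.01,0,0.05],"dr": [0,0.08,0]},{"translation": [0,-0.01,0.05],"dr": [0,0.08,0]},{"translation": [0,0,0.05],"dr": [0,0.08,0]},{"translation": [-0.02,0,0.05],"dr": [0,0.08,0]}])

```text
t: 39.8
tool_pos: [0.0524, -0.6762, 0.199]
eef_rot: [2.565, 0.998, -0.904]
wrist_force: [0.2, 0.2, -1.0]
gripper_width: 1.002
gripper_force: 0.0
```

drive_tool(motion=[{"translation": [-0.01,-0.01,0.05],"dr": [0,0.08,0]},{"translation": [-0.02,0,0.04],"dr": [0,0.08,0]},{"translation": [-0.03,-0.01,0.04],"dr": [0,0.08,0]},{"translation": [-0.04,0,0.04],"dr": [0,0.08,0]},{"translation": [-0.03,0,0.03],"dr": [0,0.08,0]},{"translation": [0,0,0],"dr": [0,0,0]}])

```text
t: 40.55
tool_pos: [0.0333, -0.6902, 0.1843]
eef_rot: [2.91, 1.127, -0.079]
wrist_force: [0.6, -0.7, -0.4]
gripper_width: 1.001
gripper_force: 0.0
```

Run:
```python
from p import *
s=log(); p=s["tool_pos"]; print(p.round(4),s["q"].round(3)); tp(views=("wrist",)); tp(views=("scene",))
az=lambda a:frame([0,0,-1],[np.cos(np.radians(a)),np.sin(np.radians(a)),0])
plan([((.0305,-.688,.13),az(-48)),((.0305,-.688,.045),az(-48),.04)])
```

```text
[ 0.0333 -0.6902  0.1843] [-1.597  0.605  0.324  1.251 -0.039  0.805]
wrist 6917 ((34.05491638183594, -684.140625), (60.49330139160156, 59.38623046875), 43.368865966796875) z [0.0844 0.0857 0.0867]
scene 137 ((33.93896484375, -686.8843383789062), (66.6221923828125, 62.306732177734375), 40.3735466003418) z [0.0772 0.0834 0.0895]
-- wp 2
-- wp 5
1 [0.0, -0.02, 0.28] [0.001, 0.018, 0.003]
2 [-0.01, -0.03, 0.28] [0.001, 0.018, 0.003]
3 [0.0, 0.0, 0.28] [0.0, 0.0, 0.0]
4 [0.0, 0.0, 0.28] [0.0, 0.0, 0.0]
5 [0.0, 0.01, 0.29] [0.0, 0.0, 0.0]
end [ 0.0306 -0.6886  0.0446] [ 0.     0.001 -1.   ]
```

drive_tool(motion=[{"translation": [0.03,-0.02,0.28],"dr": [0,0.018,0]},{"translation": [0.03,-0.02,0.28],"dr": [0,0.018,0]},{"translation": [0,0,0.28],"dr": [0,0,0]},{"translation": [0,0,0.28],"dr": [0,0,0]},{"translation": [0,0,0.28],"dr": [0,0,0]},{"translation": [0,0,0],"dr": [0,0,0]}])

```text
t: 41.4
tool_pos: [0.0367, -0.6797, 0.0417]
eef_rot: [-2.922, -1.139, -0.009]
wrist_force: [-0.3, 0.4, 0.8]
gripper_width: 0.998
gripper_force: 0.0
```

drive_tool(motion=[{"translation": [0,0,0],"dr": [0,0,0]},{"translation": [0,0,0],"dr": [0,0,0]},{"translation": [0,0,0],"dr": [0,0,0]},{"translation": [0,0,0],"dr": [0,0,0]}], claw=0, newtons=50)

```text
t: 41.9
tool_pos: [0.0362, -0.6852, 0.0479]
eef_rot: [2.923, 1.138, 0.002]
wrist_force: [0.9, -1.1, 4.8]
gripper_width: 0.694
gripper_force: 55.4
```

Run:
```python
from p import *
s=log(); p=s["tool_pos"]; print(p.round(4),s["q"].round(3),s["gripper_width"])
az=lambda a:frame([0,0,-1],[np.cos(np.radians(a)),np.sin(np.radians(a)),0])
m=np.array([.5166,-.0268])
plan([(p+[0,0,.15],az(-48),.045),((.24,-.56,.20),az(-35)),((.44,-.36,.22),az(-10)),((.515,-.1,.20),az(2)),((m[0],m[1],.16),az(2))],step=.05)
```

```text
[ 0.0362 -0.6852  0.0479] [-1.612  0.695  0.127  0.998  0.003  0.787] 0.6936205730934856
-- wp 4
-- wp 9
-- wp 15
-- wp 21
-- wp 23
1 [0.0, 0.0, -0.37] [0.001, 0.0, 0.002]
2 [0.0, 0.0, -0.38] [0.001, 0.0, 0.001]
3 [0.0, 0.0, -0.38] [0.0, 0.0, 0.002]
4 [0.0, 0.0, -0.37] [0.001, 0.0, 0.001]
5 [0.47, 0.09, 0.0] [0.0, 0.0, -0.029]
6 [0.47, 0.11, -0.01] [0.0, 0.0, -0.029]
7 [0.46, 0.13, 0.0] [0.0, 0.0, -0.029]
8 [0.45, 0.15, -0.01] [0.0, 0.0, -0.028]
9 [0.45, 0.17, 0.0] [0.0, 0.0, -0.029]
10 [0.46, 0.08, -0.03] [0.0, 0.0, -0.046]
11 [0.46, 0.12, -0.04] [0.0, 0.0, -0.047]
12 [0.45, 0.14, -0.03] [0.0, 0.0, -0.046]
13 [0.43, 0.18, -0.04] [0.0, 0.0, -0.046]
14 [0.42, 0.22, -0.03] [0.0, 0.0, -0.047]
15 [0.41, 0.24, -0.03] [0.0, 0.0, -0.046]
16 [0.45, 0.05, 0.03] [0.0, 0.0, -0.022]
17 [0.44, 0.06, 0.03] [0.0, 0.0, -0.022]
18 [0.45, 0.08, 0.04] [0.0, 0.0, -0.023]
19 [0.44, 0.09, 0.03] [0.0, 0.0, -0.022]
20 [0.44, 0.11, 0.03] [0.0, 0.0, -0.022]
21 [0.43, 0.13, 0.03] [0.0, 0.0, -0.022]
22 [0.37, 0.02, 0.2] [0.0, 0.0, 0.0]
23 [0.36, 0.02, 0.2] [0.0, 0.0, 0.0]
end [ 0.5168 -0.0269  0.1603] [-0.    -0.001 -1.   ]
```

drive_tool(motion=[{"translation": [0,0,-0.37],"dr": [0,0,0]},{"translation": [0,0,-0.38],"dr": [0,0,0]},{"translation": [0,0,-0.38],"dr": [0,0,0]},{"translation": [0,0,-0.37],"dr": [0,0,0]},{"translation": [0.47,0.09,0],"dr": [0,0,-0.029]},{"translation": [0.47,0.11,0],"dr": [0,0,-0.029]},{"translation": [0.46,0.13,0],"dr": [0,0,-0.029]},{"translation": [0.45,0.15,0],"dr": [0,0,-0.029]}])

```text
t: 42.9
tool_pos: [0.1993, -0.5816, 0.1965]
eef_rot: [2.809, 1.403, 0.003]
wrist_force: [0.4, -0.9, -1.1]
gripper_width: 0.693
gripper_force: 55.0
```

drive_tool(motion=[{"translation": [0.45,0.17,0],"dr": [0,0,-0.029]},{"translation": [0.46,0.08,-0.03],"dr": [0,0,-0.046]},{"translation": [0.46,0.12,-0.04],"dr": [0,0,-0.046]},{"translation": [0.45,0.14,-0.03],"dr": [0,0,-0.046]},{"translation": [0.43,0.18,-0.04],"dr": [0,0,-0.046]},{"translation": [0.42,0.22,-0.03],"dr": [0,0,-0.046]},{"translation": [0.41,0.24,-0.03],"dr": [0,0,-0.046]}])

```text
t: 43.78
tool_pos: [0.4377, -0.3538, 0.2171]
eef_rot: [2.394, 2.03, 0.002]
wrist_force: [-0.2, -0.5, -2.8]
gripper_width: 0.696
gripper_force: 54.9
```

drive_tool(motion=[{"translation": [0.45,0.05,0.03],"dr": [0,0,-0.022]},{"translation": [0.44,0.06,0.03],"dr": [0,0,-0.022]},{"translation": [0.45,0.08,0.03],"dr": [0,0,-0.022]},{"translation": [0.44,0.09,0.03],"dr": [0,0,-0.022]},{"translation": [0.44,0.11,0.03],"dr": [0,0,-0.022]},{"translation": [0.43,0.13,0.03],"dr": [0,0,-0.022]},{"translation": [0.2,0.02,0.1],"dr": [0,0,0]},{"translation": [0,0,0],"dr": [0,0,0]}])

```text
t: 44.78
tool_pos: [0.5104, -0.0731, 0.1879]
eef_rot: [2.172, 2.268, -0.001]
wrist_force: [0.4, -0.1, -2.4]
gripper_width: 0.696
gripper_force: 55.0
```

Run:
```python
from p import *
s=log(); p=s["tool_pos"]; print(p.round(4),s["q"].round(3),s["gripper_width"])
az=lambda a:frame([0,0,-1],[np.cos(np.radians(a)),np.sin(np.radians(a)),0])
m=np.array([.5166,-.0268])
plan([((m[0],m[1],.12),az(2)),((m[0],m[1],.06),az(2),.03)])
```

```text
[ 0.5104 -0.0731  0.1879] [-2.650e-01  2.740e-01 -1.790e-01  1.118e+00 -1.000e-03  1.263e+00] 0.6963966692971625
-- wp 2
-- wp 4
1 [0.23, 0.04, 0.34] [0.0, 0.0, 0.003]
2 [0.23, 0.04, 0.34] [0.0, 0.001, 0.002]
3 [0.0, 0.0, 0.3] [0.0, 0.0, 0.0]
4 [0.0, 0.0, 0.3] [0.0, 0.0, 0.0]
end [ 0.5166 -0.0268  0.0599] [ 0.  0. -1.]
```

drive_tool(motion=[{"translation": [0.23,0.04,0.34],"dr": [0,0,0]},{"translation": [0.23,0.04,0.34],"dr": [0,0,0]},{"translation": [0,0,0.28],"dr": [0,0,0]},{"translation": [0,0,0.28],"dr": [0,0,0]},{"translation": [0,0,0.04],"dr": [0,0,0]},{"translation": [0,0,0.04],"dr": [0,0,0]},{"translation": [0,0,0],"dr": [0,0,0]}])

```text
t: 45.65
tool_pos: [0.5188, -0.0291, 0.0578]
eef_rot: [2.173, 2.262, 0.003]
wrist_force: [0.2, 0.2, -1.7]
gripper_width: 0.691
gripper_force: 54.9
```

drive_tool(motion=[{"translation": [0,0,0.04],"dr": [0,0,0]},{"translation": [0,0,0.03],"dr": [0,0,0]},{"translation": [0,0,0],"dr": [0,0,0]}])

```text
t: 46.02
tool_pos: [0.5187, -0.0289, 0.0518]
eef_rot: [2.172, 2.262, 0.002]
wrist_force: [-3.3, -0.4, 12.0]
gripper_width: 0.698
gripper_force: 56.5
```

Contact with the mat. Release and retreat.

drive_tool(motion=[{"translation": [0,0,0],"dr": [0,0,0]},{"translation": [0,0,0],"dr": [0,0,0]},{"translation": [0,0,0],"dr": [0,0,0]},{"translation": [0,0,-0.2],"dr": [0,0,0]},{"translation": [0,0,-0.4],"dr": [0,0,0]},{"translation": [0,0,-0.5],"dr": [0,0,0]},{"translation": [0,0,-0.4],"dr": [0,0,0]},{"translation": [0,0,0],"dr": [0,0,0]}], claw=1)

```text
t: 47.02
tool_pos: [0.5201, -0.0288, 0.2033]
eef_rot: [2.169, 2.259, 0.007]
wrist_force: [1.0, 0.0, -1.0]
gripper_width: 1.001
gripper_force: 0.0
```

Run:
```python
from p import *
tp(c=(.517,-.027),views=("wrist","scene")); s=arm.state(); print(s["t"],s["tool_pos"].round(3),s["wrist_force"].round(1))
c=snap("scene"); P=cloud(c)
for z in (.14,.16,.18):
    k=(abs(P[...,2]-z)<.01)&(abs(P[...,0]-.435)<.05)&(abs(P[...,1]-.318)<.02); print(z,k.sum(),P[k].mean(0).round(4))
cv2.imwrite("pics/fin.png",c["color"][:,:,::-1])
```

```text
wrist 6160 ((520.2018432617188, -31.06639862060547), (59.48292541503906, 60.5602912902832), 2.559861421585083) z [0.0882 0.0896 0.0907]
scene 233 ((518.522216796875, -33.54195785522461), (70.8338394165039, 60.04403305053711), 2.629277467727661) z [0.0791 0.0871 0.0915]
47.125 [ 0.518 -0.028  0.2  ] [-0.3 -0.1 -0.1]
0.14 34 [0.4536 0.3211 0.1403]
0.16 28 [0.4411 0.3196 0.1615]
0.18 30 [0.4294 0.319  0.1804]
```

View pics/fin.png

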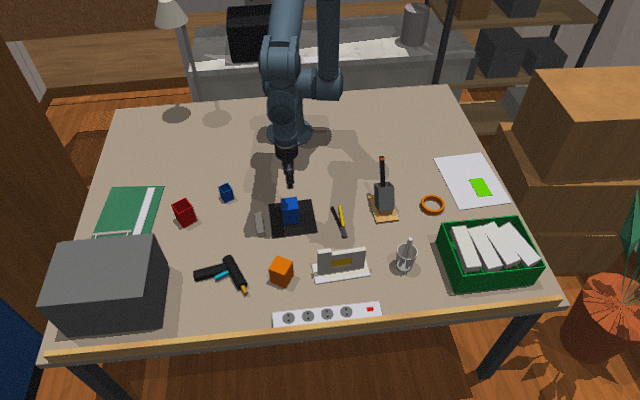

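The pot stands mouth-down on the mat at (290,210), with its top at z ≈ 0.088–0.09. The brush is in its holder at (383,180), and the bystanders are where they were. Handing in.

```bash
python3 -c "
from rig import arm
print(arm.job_done())"
```

```text
the job is handed in; nothing more can be done
None
```

I scrubbed the pot twice, put the brush back in its holder handle up, left the pot mouth-down on the mat about 5 mm from its centre, and handed the job in at about 47 s; no verdict was returned.

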